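# Sweep the loose dowels into the catch fence

### The job

With the gripper's fingers closed, sweep the three small steel dowels along the bench top into the three-sided wooden fence, so that each lies well inside it, clear of its open mouth. Only push them: do not pinch them, pick them up or come down on top of them. Leave the other loose things where they are, including the black rubber polishing point that lies among the dowels.

Things in the scene. Friction and masses are not known exactly. Their poses are not given: they have to be found in the camera images.
- fence: three-sided light-wood fence, screwed down, no floor but the bench top. Inner width 140 mm, inner depth 115 mm, walls 10 mm thick, 22 mm high. Origin: on the bench top in the middle of its open mouth, between the free ends of the side walls. +y points from the mouth into the fence (mouth looks roughly to the robot's right), x along the mouth: inside is x -70 to 70 mm, y 0 to 115 mm
- dowel_1_mid (a point): centre of a loose plain steel dowel, 8 mm thick and 21 mm long, 20 g, lying on the bench; the point is 4 mm above the bench top; its y axis runs along its length. It slides when pushed; it does not roll freely
- dowel_2_mid (a point): centre of a loose plain steel dowel, 8 mm thick and 21 mm long, 20 g, lying on the bench; the point is 4 mm above the bench top; its y axis runs along its length. It slides when pushed; it does not roll freely
- dowel_3_mid (a point): centre of a loose plain steel dowel, 8 mm thick and 21 mm long, 20 g, lying on the bench; the point is 4 mm above the bench top; its y axis runs along its length. It slides when pushed; it does not roll freely
- point: loose black rubber polishing point, 9 mm thick and 27 mm long with a thin end, lying among the dowels; to be left alone. Origin: centre of its underside, y along its length
- cone: loose white borax cone (like a thick short candle), 35 mm across, 34 mm high, standing upright; bystander. Origin: centre of its underside
- wax: loose yellow beeswax lump, 41 x 50 x 19 mm; bystander. Origin: centre of its underside
- chest_corner (a point): the corner nearest the work of the fixed wooden drawer chest at the back: left end of the top edge of its front, 152 mm above the bench. From here the front runs away from the robot and to its right, so a low gripper must keep clear of it (a roll of tape lies on top, up to 175 mm)

How it is judged:
By the outcome, as a careful person would: the job done as asked, in the order asked, and still so for the second after the job is handed in, with the robot touching nothing.
It also fails if it takes over 58 s, if anything falls off the work surface, if the arm or the gripper's body presses on something with over 40 N, if the wrist force passes 120 N, or if a joint passes its speed limit or range.

### The arm

A 7-joint arm with a two-finger parallel gripper is mounted at the origin on a cart in front of the work surface, level with it; the furniture and walls round the work are solid. World frame = base frame: x ahead of the robot, y to its left, z up, the work surface at z = 0. Lengths are in m, angles in degrees, forces in N, time in s.
With the tool pointing down it reaches from about 0.425 to 1.025 m from the base axis. Payload 3.6 kg.
Tool frame: the origin (TCP) lies at the very end of the fingers, on their centre line; the grasp point (between the pads) lies 19 mm behind it; x points along the fingers, z is the direction in which the jaws open and shut, and the axes are right-handed (so a half turn about x gives the same grasp; the last joint's range is limited). The gripper opens to 85 mm and grips with 20 to 120 N. Pads are 22 mm wide; open, the fingers measure 114 mm over their backs; the gripper's body (76 mm by 85 mm) begins 54 mm behind the grasp point. The pads swing forward as they close: fully open they stand 13 mm farther back than shut.
Start: joints at [59.043, 33.873, 2.773, 92.16, -1.908, 54.013, -1.931], TCP at [0.313, -0.654, 0.231] pointing down, gripper open.
Joint ranges: [-153.93, 153.93], [-27.13, 128.08], [-72.61, 78.16], [10.71, 143.7], [-87.88, 267.88], [4.46, 118.87], [-176.78, 176.78]. Speed limits (degrees/s): [147.25, 147.25, 180, 180, 180, 180, 180].

### API

Orientations are given as [roll, pitch, yaw] about the fixed x, y, z axes, in that order (R = Rz(yaw) Ry(pitch) Rx(roll)).
In Python, from cell import * gives the robot as it stands.
- The arm moves only by the tool play_rows, never from a script. Its arguments are lists of equal length, an entry for each row: "dp": the shift along the world's x, y, z in units of 50 mm (1.0 is 50 mm), a list of three; "rot": the turn, a rotation vector about the world's x, y, z in rad, a list of three; "gripper": the opening in per cent of the stroke, from 0 (shut) to 100 (fully open). In form: {"dp": [[dx, dy, dz], ...], "rot": [[ax, ay, az], ...], "gripper": [gripper, ...]}. A call has 1 to 5 rows; each row shifts and turns the pose as measured when the row begins; what a row does not reach is not made up. A row lasts 1/10 s, in which the tool goes at most 50 mm and 8.59 degrees, less where a joint would pass 70% of its speed; a pose out of reach is approached as far as the arm can. A call is refused whole if a number of a shift passes 1 or a number of a turn 0.15, either way. A call with a gripper value outside its range is refused whole. The fingers move at their own pace and stop on an object; "force" is the grip in N (left out, the last holds). Time passes only in rows, so rows that do not move let the fingers close. It gives the time, the measured TCP pose, the force and the opening at its end, in the units of the state.
- get_state(): the state, without advancing time (a new reading comes with each control period).
- capture(name): name is "side" or "top"; returns a dict with "frame" (420x560x3 uint8, red, green, blue), "range_z" (420x560 float32, m along the optical axis (not along the pixel's ray), 0 where there is no reading), "fovy" (degrees; the focal length in pixels is half the picture's height over the tangent of half this angle, whatever the lens; pixels are square), "cx", "cy" (the principal point, pixels), "k1" (the pictures are not rectified: a ray, as slopes to the right and down, at radius r is drawn at 1 + k1 r^2 times it, then the intrinsics apply), "R" (3x3) and "t" (3): a world point X has camera coordinates R X + t. Camera axes: x right, y down, z forward; pixel columns grow to the right and rows downward; lengths in m; the calibration is good to about 2 mm. A picture is of the moment at which its call begins.
- close_job(): hands the job in, once; it reports no verdict.
The state is a dict: "t": time; "joint_pos": joint angles; "qd": joint speeds; "joint_efforts": joint torques, N m; "tcp_pos": TCP position; "ee_rot": TCP orientation; "ft_force": force on the tool from outside, world axes, zero at the start; "moment": the same for the moment, N m; "width": finger opening in m.
Only numpy, scipy, OpenCV 4.12 (cv2) and the standard library are available. Lean on these libraries where they do the work, as an engineer would, in place of code of your own. Each camera call takes 0.05 s, during which the arm holds its last target.

## Working session

There is one attempt and no reset: what is moved stays moved. The work goes in short steps, Python scripts to look and compute and a tool call to move; the robot and the scene stay as the last step left them, time stands still between calls to the robot, and variables do not carry over. Pictures are saved under pics/ and viewed, and the job is handed in when it is done.

Besides the shell and the picture viewer there is one more tool, called after "Request:" as name(argument=value, ...), one argument or row to a line, values as JSON. play_rows: Moves the arm, as the interface text tells. Its arguments: {"type":"object","properties":{"dp":{"type":"array","items":{"type":"array","items":{"type":"number"}}},"rot":{"type":"array","items":{"type":"array","items":{"type":"number"}}},"gripper":{"type":"array","items":{"type":"number"}},"force":{"type":"number"}},"required":["dp","rot","gripper"]}

```bash
mkdir -p pics; ls; cat > h.py <<'E'
from cell import *
import numpy as np, cv2
def cap(n):
    c=capture(n); np.savez(f'{n}.npz',**c); return c
def load(n): 
    d=np.load(f'{n}.npz'); return {k:d[k] for k in d.files}
def K(c):
    f=210/np.tan(np.radians(float(c['fovy']))/2); return f,float(c['cx']),float(c['cy']),float(c['k1'])
def ray(c,u,v):
    f,cx,cy,k=K(c); xd=(u-cx)/f; yd=(v-cy)/f; x,y=xd,yd
    for _ in range(20):
        s=1+k*(x*x+y*y); x,y=xd/s,yd/s
    R=c['R'];t=c['t']; d=R.T@np.array([x,y,1.]); return -R.T@t,d
def onz(c,u,v,z):
    o,d=ray(c,u,v); return o+d*(z-o[2])/d[2]
def proj(c,X):
    f,cx,cy,k=K(c); p=c['R']@np.array(X)+c['t']; x,y=p[0]/p[2],p[1]/p[2]; s=1+k*(x*x+y*y); return cx+f*x*s,cy+f*y*s
def save(c,name,crop=None,sc=1):
    im=cv2.cvtColor(c['frame'],cv2.COLOR_RGB2BGR)
    if crop: x0,y0,x1,y1=crop; im=im[y0:y1,x0:x1]
    im=cv2.resize(im,None,fx=sc,fy=sc,interpolation=cv2.INTER_CUBIC); cv2.imwrite(f'pics/{name}.png',im)
E
python3 - <<'E'
from h import *
for n in ('side','top'):
    c=cap(n); save(c,n+'0',sc=1.4); print(n,K(c),c['fovy'],(-c['R'].T@c['t']).round(3),c['R'][2].round(3))
print(get_state())
E
```

```text
pics
side (np.float64(430.2758313109918), 274.80408785360333, 211.59419715336503, 0.01198204211882949) 52.03021394137416 [ 0.123 -0.405  0.644] [ 0.449  0.634 -0.63 ]
top (np.float64(442.9646946134753), 275.98256727834706, 207.43769745953094, -0.03326875152894554) 50.729240474409906 [0.41  0.138 0.98 ] [ 0.102  0.011 -0.995]
{'t': 0.1, 'joint_pos': array([59.04289649, 33.92237432,  2.76828522, 92.22981011, -1.90560164,
       54.01251553, -1.93072711]), 'qd': array([ 0.01430675, -0.11300492, -0.0132373 , -0.18361408,  0.01441297,
       -0.07159538,  0.08024347]), 'joint_efforts': array([ 4.45245038e-03, -5.49997902e+01,  1.55325171e+00, -1.98823607e+01,
        9.74634517e-03,  3.84029772e-03,  7.73895039e-06]), 'tcp_pos': array([ 0.31292704, -0.65315023,  0.23022668]), 'ee_rot': array([-175.65803892,   89.88135833,  119.94745972]), 'ft_force': array([-0.84405242, -1.01621339,  0.70358684]), 'moment': array([-0.01746169,  0.00247243, -0.05417901]), 'width': 0.08557477596811754}
```

View pics/side0.png

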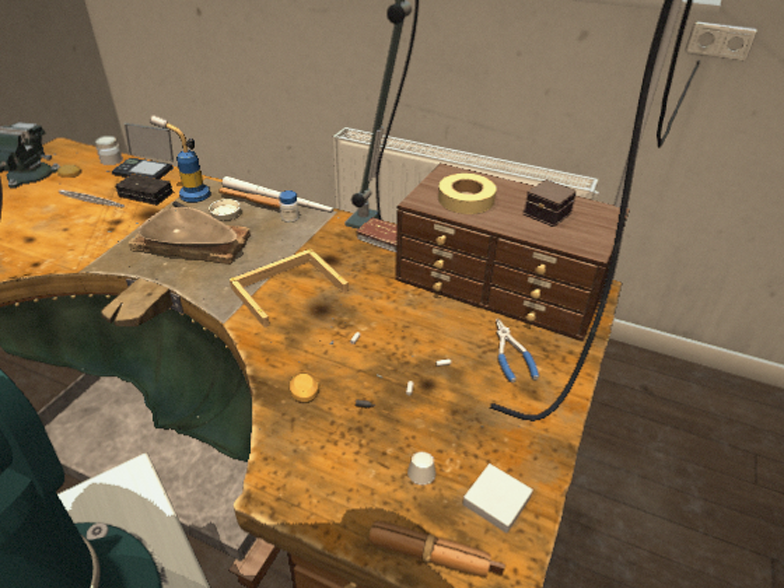

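View pics/top0.png

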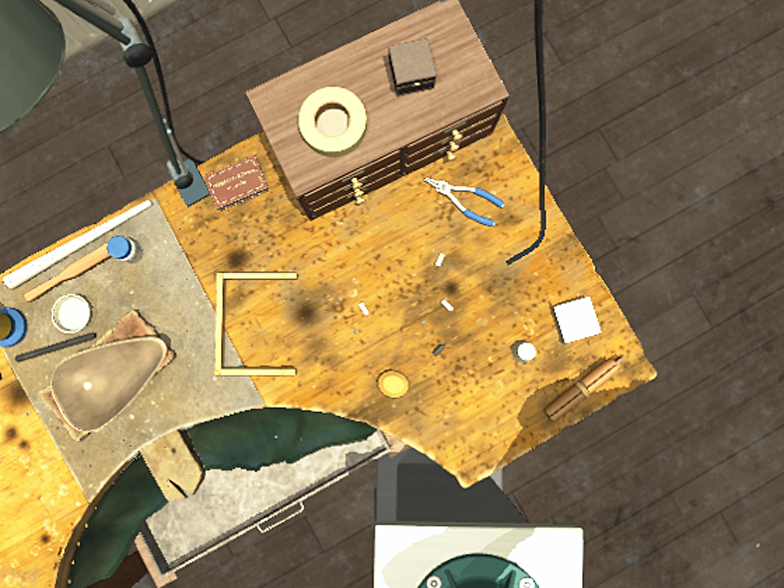

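The side view shows the fence round (290,285), with dowels at (355,337), (443,362) and (409,387), the black point at (364,403), wax at (304,388) and cone at (421,467). In the top view the dowels are at (440,259), (447,305) and (364,309), the point at (438,350), wax at (393,384) and cone at (526,351). The fence mouth opens to the right in that view.

```bash
python3 - <<'E'
from h import *
cs={n:load(n) for n in('top','side')}
ap={'top':[(440,259),(447,305),(364,309)],'side':[(443,362),(409,387),(355,337)]}
def near(c,uv,fn,r=14):
    im=c['frame']; u,v=int(uv[0]/1.4),int(uv[1]/1.4)
    p=im[v-r:v+r,u-r:u+r].astype(int); m=fn(p).astype(np.uint8)
    n,l,s,ce=cv2.connectedComponentsWithStats(m)
    i=1+np.argmax(s[1:,4]) ; ys,xs=np.nonzero(l==i); return xs+u-r,ys+v-r
white=lambda p:(p.min(2)>150)&(p.max(2)-p.min(2)<70)
dark=lambda p:(p.max(2)<75)&(p.max(2)-p.min(2)<30)
def tri(a,b):
    (o1,d1),(o2,d2)=a,b; A=np.stack([d1,-d2],1); s=np.linalg.lstsq(A,o2-o1,rcond=None)[0]; p,q=o1+s[0]*d1,o2+s[1]*d2
    return (p+q)/2,np.linalg.norm(p-q)
def rep(name,a,b,fn,z):
    out=[]
    for n,uv in(('top',a),('side',b)):
        c=cs[n]; xs,ys=near(c,uv,fn); P=np.array([onz(c,x,y,z)[:2] for x,y in zip(xs,ys)])
        m=P.mean(0); w,V=np.linalg.eigh(np.cov(P.T)); ax=V[:,1]; print(name,n,len(xs),'xy',m.round(4),'ang',np.degrees(np.arctan2(ax[1],ax[0]))%180, 'len',np.ptp(P@ax).round(4)); out.append(ray(c,xs.mean(),ys.mean()))
    p,e=tri(*out); print('   tri',p.round(4),'gap',e.round(4))
for i in range(3): rep(f'd{i}',ap['top'][i],ap['side'][i],white,.006)
rep('pt',(438,350),(364,403),dark,.006)
rep('cone',(526,351),(421,467),white,.034) 
yel=lambda p:(p[...,0]>190)&(p[...,2]<110)&(p[...,1]>140)
rep('wax',(393,384),(304,388),yel,.019)
for i in(0,1):pass
save(cs['top'],'topz',(150,175,400,300),3.2); save(cs['side'],'sidez',(150,170,400,350),3.2)
E
```

```text
d0 top 35 xy [0.5607 0.0655] ang 154.60145696572792 len 0.0211
d0 side 25 xy [0.5613 0.0629] ang 155.9017416815167 len 0.02
   tri [0.5618 0.0648 0.004 ] gap 0.0019
d1 top 35 xy [0.4881 0.0537] ang 47.71264717662227 len 0.0218
d1 side 23 xy [0.49  0.052] ang 45.97000228461358 len 0.0192
   tri [0.4892 0.053  0.0053] gap 0.0025
d2 top 35 xy [0.4808 0.1844] ang 31.685532539512877 len 0.0201
d2 side 18 xy [0.4828 0.1834] ang 31.55597502677267 len 0.0199
   tri [0.4817 0.1839 0.0061] gap 0.0022
pt top 7 xy [0.4212 0.0683] ang 132.62527873136816 len 0.0171
pt side 19 xy [0.417  0.0599] ang 137.04877039144264 len 0.0194
   tri [ 0.4215  0.0675 -0.0042] gap 0.0005
cone top 132 xy [ 0.4175 -0.0655] ang 77.05433109935939 len 0.0267
cone side 139 xy [ 0.4154 -0.0722] ang 133.80067507516927 len 0.0243
   tri [ 0.4183 -0.0677  0.0263] gap 0.0018
wax top 433 xy [0.3711 0.1388] ang 84.68507071053556 len 0.0639
wax side 256 xy [0.3615 0.1276] ang 76.51818089977799 len 0.0448
   tri [0.3689 0.1396 0.0038] gap 0.0036
```

View pics/topz.png

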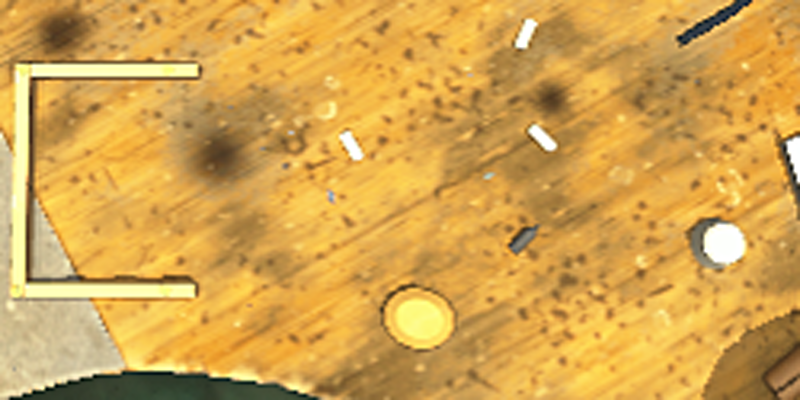

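View pics/sidez.png

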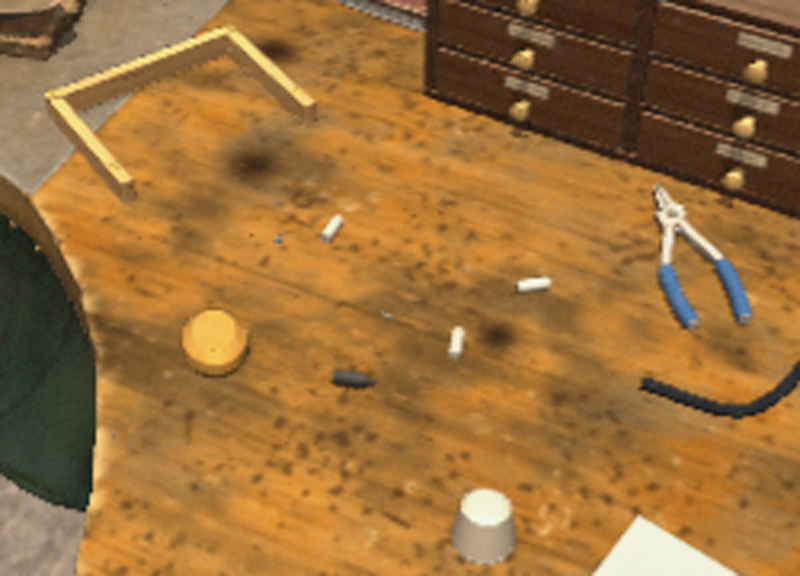

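The zooms show three white dowels, the black point at (523,238) in the top crop, and the fence with its free ends at about (200,70) and (197,290). Next I measure the fence corners and the chest corner in both views.

```bash
python3 - <<'E'
from h import *
cs={n:load(n) for n in('top','side')}
def tri(a,b):
    (o1,d1),(o2,d2)=a,b; A=np.stack([d1,-d2],1); s=np.linalg.lstsq(A,o2-o1,rcond=None)[0]; p,q=o1+s[0]*d1,o2+s[1]*d2
    return (p+q)/2,np.linalg.norm(p-q)
T=lambda u,v:(150+u/3.2-.35,175+v/3.2-.35)
S=lambda u,v:(150+u/3.2-.35,170+v/3.2-.35)
# top-edge corners z=.022
pts={'far_end_out':((200,63),(317,104)),'far_end_in':((200,77),(304,108)),'near_end_in':((197,283),(133,183)),'near_end_out':((197,297),(122,186)),'back_far_out':((15,64),(231,27)),'back_near_out':((12,297),(47,94))}
for k,(a,b) in pts.items():
    a=T(*a);b=S(*b); A=onz(cs['top'],*a,.022);B=onz(cs['side'],*b,.022); p,e=tri(ray(cs['top'],*a),ray(cs['side'],*b))
    print(k,A[:2].round(4),B[:2].round(4),'tri',p.round(4),e.round(4))
a=(311/1.4,218/1.4);print('chest bottom? ',onz(cs['top'],*a,0).round(3), 'top edge', onz(cs['top'],300/1.4,195/1.4,.152).round(3))
p,e=tri(ray(cs['top'],300/1.4,195/1.4),ray(cs['side'],398/1.4,207/1.4));print(p.round(3),e)
# pliers
for uv in((424,180),(490,225),(508,262)): print('pl',onz(cs['top'],uv[0]/1.4,uv[1]/1.4,.01).round(3))
# depth-based height check of dowels from side & top range
for n in cs:
    c=cs[n]; f,cx,cy,k=K(c); ys,xs=np.mgrid[0:420,0:560]; z=c['range_z']; X=np.stack([(xs-cx)/f*z,(ys-cy)/f*z,z],-1); W=(X-c['t'])@c['R']
    np.save(n+'W.npy',W)
    for u,v in ({'top':[(440,259),(447,305),(364,309),(438,350),(393,384),(526,351)],'side':[(443,362),(409,387),(355,337),(364,403),(304,388),(421,460)]}[n]): 
        p=W[int(v/1.4)-2:int(v/1.4)+3,int(u/1.4)-2:int(u/1.4)+3].reshape(-1,3); print(n,p[np.argmax(p[:,2])].round(4))
E
```

```text
far_end_out [0.5347 0.2883] [0.5353 0.2854] tri [0.5358 0.2882 0.0198] 0.0019
far_end_in [0.5251 0.288 ] [0.5248 0.2867] tri [0.5254 0.2881 0.0208] 0.0004
near_end_in [0.3856 0.2859] [0.384  0.2816] tri [0.3857 0.2865 0.0176] 0.0004
near_end_out [0.3763 0.2856] [0.3764 0.283 ] tri [0.3768 0.2857 0.0198] 0.0013
back_far_out [0.5323 0.4154] [0.5321 0.408 ] tri [0.5345 0.4163 0.0162] 0.0032
back_near_out [0.3741 0.4107] [0.3765 0.4083] tri [0.3755 0.4102 0.0212] 0.0032
chest bottom?  [0.626 0.272 0.   ] top edge [0.624 0.267 0.152]
[0.624 0.268 0.148] 0.002008876080260794
pl [0.688 0.091 0.01 ]
pl [ 0.616 -0.015  0.01 ]
pl [ 0.557 -0.043  0.01 ]
top [0.5645 0.0632 0.0116]
top [0.4872 0.0517 0.0108]
top [0.4096 0.1382 0.98  ]
top [0.4172 0.0645 0.013 ]
top [0.3647 0.1397 0.0201]
top [ 0.4211 -0.0631  0.0347]
side [0.5634 0.0613 0.0092]
side [0.4872 0.0493 0.0093]
side [0.4799 0.1808 0.0095]
side [0.4158 0.0629 0.0132]
side [0.3617 0.1176 0.0198]
side [ 0.4106 -0.0691  0.0349]
```

```bash
python3 - <<'E'
from h import *
from scipy.spatial.transform import Rotation as Ro
W=np.load('sideW.npy');Wt=np.load('topW.npy')
for M,l in((W,[(490,407),(540,415),(575,370),(600,300),(615,240),(628,190),(643,110),(655,50),(663,5)]),(Wt,[(508,262),(530,250),(543,235),(545,200),(541,100),(540,50),(538,5)])):
    print([M[int(v/1.4),int(u/1.4)].round(2).tolist() for u,v in l])
R=Ro.from_euler('xyz',[-175.658,89.881,119.947],degrees=True).as_matrix();print(R.round(3))
E
```

```text
[[0.55, -0.05, 0.01], [0.59, -0.1, 0.02], [0.66, -0.09, 0.06], [0.85, 0.02, 0.02], [0.74, -0.05, 0.22], [0.75, -0.04, 0.28], [0.77, -0.01, 0.37], [0.78, -0.0, 0.43], [0.78, 0.01, 0.48]]
[[0.56, -0.04, 0.02], [0.58, -0.08, 0.01], [0.6, -0.09, 0.02], [0.66, -0.1, -0.0], [0.73, -0.04, 0.23], [0.75, -0.02, 0.32], [0.76, -0.0, 0.39]]
[[-0.001  0.902  0.432]
 [ 0.002  0.432 -0.902]
 [-1.    -0.    -0.002]]
```

Request:
play_rows(
  dp=[
    [0.22,0.97,0],
    [0.22,0.97,0],
    [0.22,0.97,0],
    [0.22,0.97,0],
    [0.22,0.97,0],
  ],
  rot=[
    [0,0,0.09],
    [0,0,0.09],
    [0,0,0.09],
    [0,0,0.09],
    [0,0,0.09],
  ],
  gripper=[0,0,0,0,0],
  force=20,
)

```text
t: 0.6
tcp_pos: [0.362, -0.4139, 0.2273]
ee_rot: [-92.4, 89.7, -130.8]
ft_force: [1.0, 0.9, 0.1]
width: 0.0122
```

Request:
play_rows(
  dp=[
    [0.23,0.97,0],
    [0.23,0.97,0],
    [0.23,0.97,0],
    [0.23,0.97,0],
    [0.23,0.97,0],
  ],
  rot=[
    [0,0,0.09],
    [0,0,0.09],
    [0,0,0.09],
    [0,0,0.09],
    [0,0,0.09],
  ],
  gripper=[0,0,0,0,0],
)

```text
t: 1.1
tcp_pos: [0.4166, -0.1702, 0.2268]
ee_rot: [-102.2, 89.7, -113.8]
ft_force: [0.9, -0.2, -0.5]
width: -0.0003
```

Request:
play_rows(
  dp=[
    [0.23,0.97,0],
    [0.23,0.97,0],
    [0.23,0.97,-0.2],
    [0.23,0.9,-0.4],
    [0.2,0.8,-0.4],
  ],
  rot=[
    [0,0,0.09],
    [0,0,0.09],
    [0,0,0.09],
    [0,0,0.09],
    [0,0,0.06],
  ],
  gripper=[0,0,0,0,0],
)

```text
t: 1.6
tcp_pos: [0.4732, 0.0626, 0.1796]
ee_rot: [-45.7, 89.4, -32.2]
ft_force: [0.7, -1.5, -0.9]
width: 0.0
```

```bash
cat >> h.py <<'E'
from scipy.spatial.transform import Rotation as Ro
def st():
    s=get_state(); R=Ro.from_euler('xyz',s['ee_rot'],degrees=True).as_matrix()
    print('t',round(s['t'],2),'tcp',s['tcp_pos'].round(4),'x',R[:,0].round(3),'jaw ang',round(np.degrees(np.arctan2(R[1,2],R[0,2])),1),'jz',R[2,2].round(3),'J',s['joint_pos'].round(0),'w',round(s['width'],4),'F',s['ft_force'].round(1))
E
python3 -c "
from h import *
st()"
```

```text
t 1.6 tcp [0.4732 0.0626 0.1796] x [ 0.009 -0.005 -1.   ] jaw ang 13.5 jz 0.007 J [  6.  22. -24. 126.  16.  35. -17.] w 0.0 F [ 0.7 -1.5 -0.9]
```

Request:
play_rows(
  dp=[
    [0.2,0.85,-0.4],
    [0.2,0.85,-0.8],
    [0,0.06,-0.8],
    [0,0,-0.5],
    [0,0,-0.3],
  ],
  rot=[
    [0,0,0.06],
    [0,0,0.06],
    [0,0,0],
    [0,0,0],
    [0,0,0],
  ],
  gripper=[0,0,0,0,0],
)

```text
t: 2.1
tcp_pos: [0.4945, 0.1573, 0.0417]
ee_rot: [-3.0, 89.1, 18.4]
ft_force: [-0.2, -0.2, -0.4]
width: -0.0
```

```bash
python3 -c "
from h import *
st()
for n in('top','side'): c=cap(n); save(c,n+'1',sc=1.4)"
```

```text
t 2.1 tcp [0.4945 0.1573 0.0417] x [ 0.015  0.005 -1.   ] jaw ang 21.4 jz 0.016 J [-11.  37. -16. 125.  29.  20. -30.] w -0.0 F [-0.2 -0.2 -0.4]
```

View pics/side1.png

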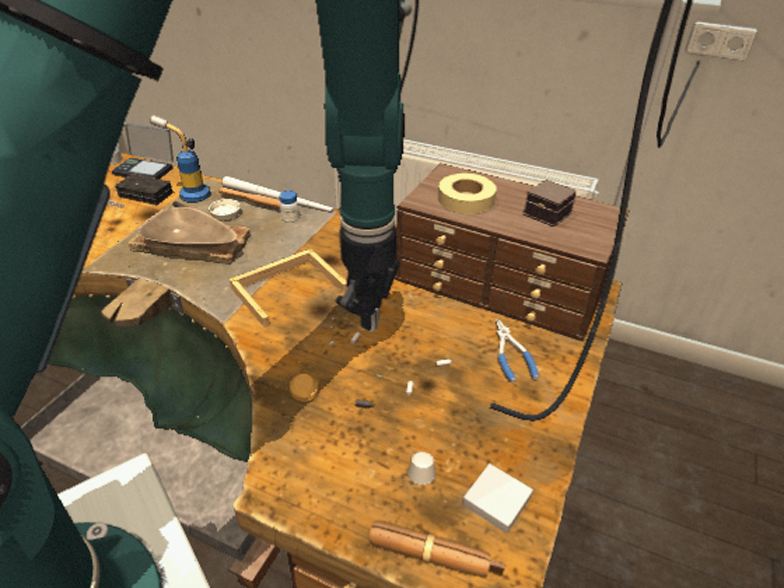

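View pics/top1.png

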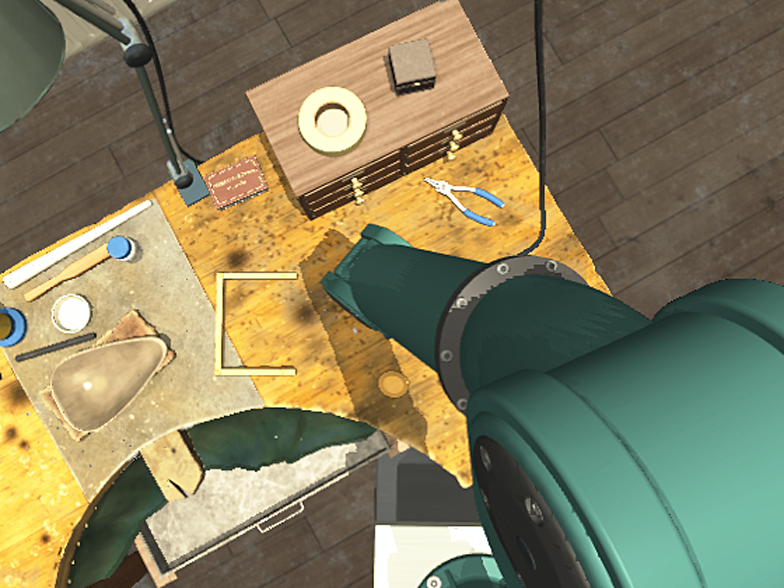

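Request:
play_rows(
  dp=[
    [0.03,-0.1,-0.2],
    [0,-0.06,-0.3],
    [0,0,-0.2],
    [0,0,-0.05],
  ],
  rot=[
    [0,0.01,-0.01],
    [0,0.01,0],
    [0,0,0],
    [0,0,0],
  ],
  gripper=[0,0,0,0],
)

```text
t: 2.6
tcp_pos: [0.4973, 0.1465, 0.0035]
ee_rot: [118.7, 89.6, 139.3]
ft_force: [0.5, 1.0, 0.5]
width: 0.0004
```

```bash
python3 -c "
from h import *
st()
c=cap('side'); save(c,'side2',(200,180,340,300),5); s=get_state(); print(proj(c,s['tcp_pos']))"
```

```text
t 2.6 tcp [0.4973 0.1465 0.0035] x [-0.005  0.004 -1.   ] jaw ang 20.6 jz -0.003 J [-12.  42. -13. 125.  31.  16. -31.] w 0.0004 F [0.5 1.  0.5]
(np.float64(268.5669750463829), np.float64(247.98169119302338))
```

View pics/side2.png

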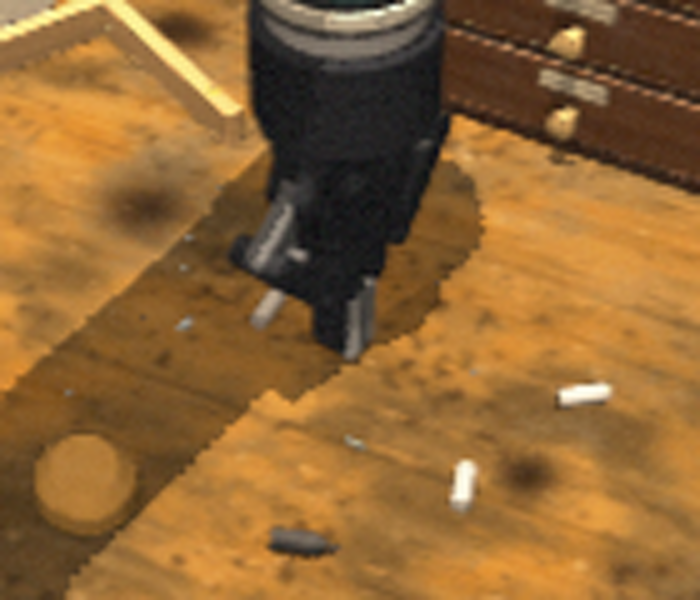

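Request:
play_rows(
  dp=[
    [-0.1,0.27,0],
    [-0.1,0.27,0],
    [-0.1,0.27,0],
    [-0.1,0.27,0],
    [-0.1,0.27,0],
  ],
  rot=[
    [0,0,0],
    [0,0,0],
    [0,0,0],
    [0,0,0],
    [0,0,0],
  ],
  gripper=[0,0,0,0,0],
)

```text
t: 3.15
tcp_pos: [0.4726, 0.2144, 0.0046]
ee_rot: [110.9, 89.8, 131.1]
ft_force: [0.4, -0.1, 0.6]
width: 0.0001
```

```bash
python3 -c "
from h import *
st()
c=cap('side'); save(c,'side3',(160,150,340,300),4); d=cap('top'); save(d,'top3',(140,150,340,300),4); s=get_state(); print(proj(c,s['tcp_pos']))"
```

```text
t 3.15 tcp [0.4726 0.2144 0.0046] x [-0.003  0.003 -1.   ] jaw ang 20.3 jz -0.001 J [-21.  41. -12. 125.  29.  16. -37.] w 0.0001 F [ 0.4 -0.1  0.6]
(np.float64(241.30628623986598), np.float64(233.7887308673046))
```

View pics/side3.png

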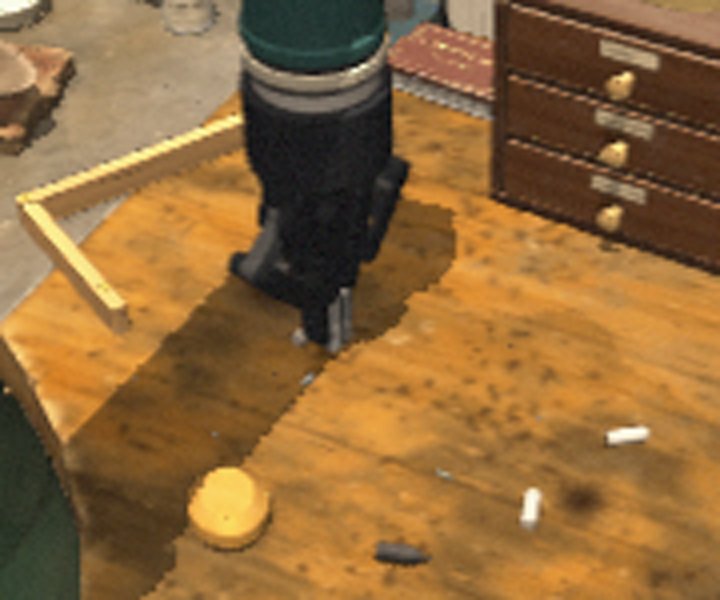

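View pics/top3.png

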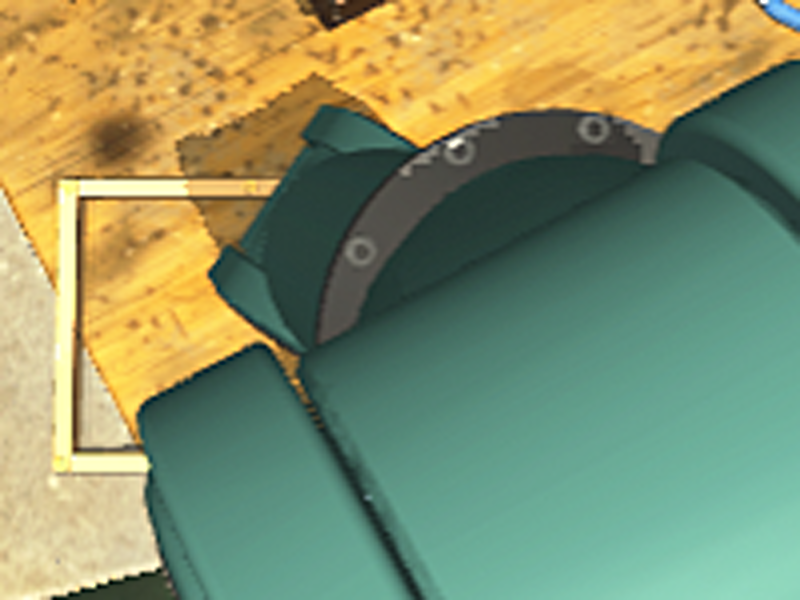

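```bash
python3 -c "
from h import *
c=load('side'); print(onz(c,234.5,235,.006)); print(proj(c,[.457,.225,.006]),proj(c,[.467,.2285,.006]))"
```

```text
[0.45698378 0.22071604 0.006     ]
(np.float64(233.51263008213556), np.float64(233.9225435022747)) (np.float64(236.58667627636794), np.float64(231.35240329605847))
```

Request:
play_rows(
  dp=[
    [-0.1,0.27,-0.01],
    [-0.1,0.27,-0.01],
    [-0.1,0.27,0],
    [-0.1,0.27,0],
    [-0.1,0.27,0],
  ],
  rot=[
    [0,0,0],
    [0,0,0],
    [0,0,0],
    [0,0,0],
    [0,0,0],
  ],
  gripper=[0,0,0,0,0],
)

```text
t: 3.75
tcp_pos: [0.4471, 0.2837, 0.0045]
ee_rot: [111.4, 89.9, 131.6]
ft_force: [-0.6, 0.3, 0.9]
width: -0.0003
```

```bash
python3 -c "
from h import *
st()
c=cap('side'); save(c,'side4',(140,130,320,280),4); s=get_state(); print(proj(c,s['tcp_pos']))"
```

```text
t 3.75 tcp [0.4471 0.2837 0.0045] x [-0.001  0.001 -1.   ] jaw ang 20.2 jz -0.001 J [-29.  42. -11. 124.  26.  17. -43.] w -0.0003 F [-0.6  0.3  0.9]
(np.float64(215.4206733208353), np.float64(221.03840008693177))
```

View pics/side4.png

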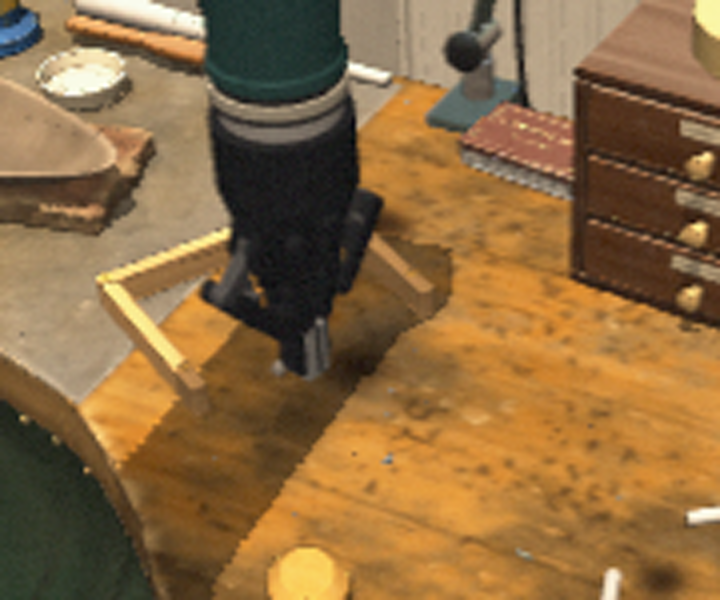

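Request:
play_rows(
  dp=[
    [-0.09,0.27,-0.01],
    [-0.09,0.27,-0.01],
    [-0.09,0.27,0],
    [-0.09,0.25,0],
    [-0.05,0.15,0],
  ],
  rot=[
    [0,0,0],
    [0,0,0],
    [0,0,0],
    [0,0,0],
    [0,0,0],
  ],
  gripper=[0,0,0,0,0],
)

```text
t: 4.3
tcp_pos: [0.4238, 0.3518, 0.0035]
ee_rot: [88.5, 89.8, 108.9]
ft_force: [0.3, 0.3, -0.5]
width: -0.0003
```

```bash
python3 -c "
from h import *
st()"
```

```text
t 4.3 tcp [0.4238 0.3518 0.0035] x [-0.001  0.004 -1.   ] jaw ang 20.5 jz 0.0 J [-36.  42. -11. 121.  24.  18. -47.] w -0.0003 F [ 0.3  0.3 -0.5]
```

Request:
play_rows(
  dp=[
    [0.14,-0.38,0],
    [0.05,-0.2,0.5],
    [0,0,0.9],
    [0.1,-0.3,0.5],
    [0.2,-0.95,0],
  ],
  rot=[
    [0,0,0],
    [0,0,0],
    [0,0,0],
    [0,0,0],
    [0,0,0],
  ],
  gripper=[0,0,0,0,0],
)

```text
t: 4.8
tcp_pos: [0.4461, 0.271, 0.1012]
ee_rot: [71.7, 89.3, 93.1]
ft_force: [2.0, -0.4, -0.5]
width: -0.0001
```

Request:
play_rows(
  dp=[
    [0.22,-0.97,0],
    [0.22,-0.97,0],
    [0.22,-0.97,0],
    [0.22,-0.97,0],
    [0.2,-0.9,0],
  ],
  rot=[
    [0,0,0],
    [0,0,0],
    [0,0,0],
    [0,0,0],
    [0,0,0],
  ],
  gripper=[0,0,0,0,0],
)

```text
t: 5.3
tcp_pos: [0.502, 0.0277, 0.1038]
ee_rot: [48.6, 89.2, 70.3]
ft_force: [0.4, 0.2, -0.5]
width: 0.0002
```

```bash
python3 -c "
from h import *
st()
c=cap('side'); save(c,'side5',(130,130,380,315),3.2);c=cap('top'); save(c,'top5',(130,130,380,315),3.2)"
```

```text
t 5.3 tcp [0.502  0.0277 0.1038] x [ 0.005  0.013 -1.   ] jaw ang 21.7 jz 0.009 J [  9.  31. -22. 125.  24.  27. -10.] w 0.0002 F [ 0.4  0.2 -0.5]
```

View pics/side5.png

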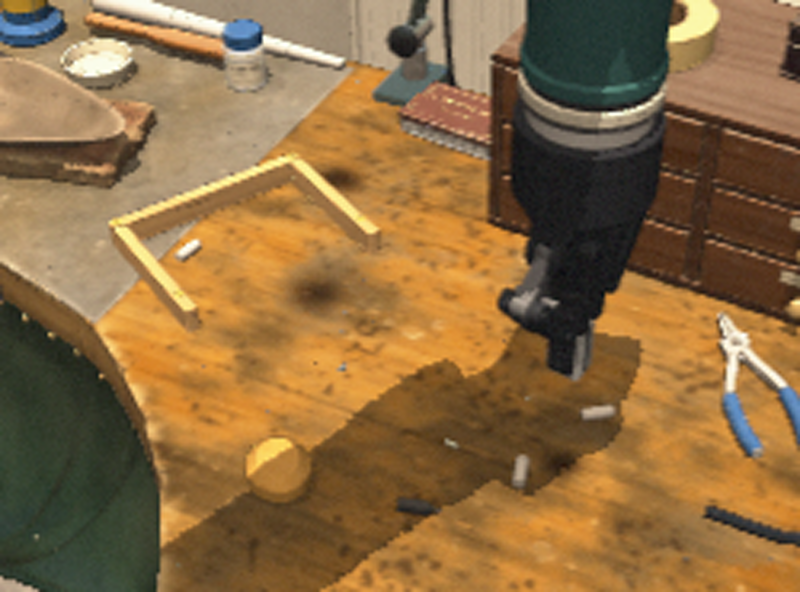

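View pics/top5.png

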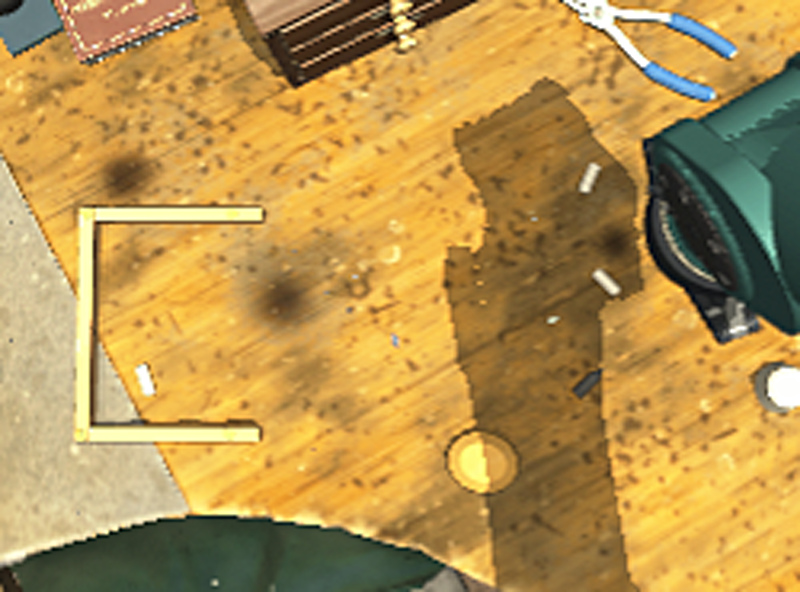

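Request:
play_rows(
  dp=[
    [-0.1,-0.2,-0.4],
    [0,-0.02,-0.8],
    [0,0,-0.5],
    [0,0,-0.22],
    [0,0,-0.08],
  ],
  rot=[
    [-0.01,0,0],
    [0,0,0],
    [0,0,0],
    [0,0,0],
    [0,0,0],
  ],
  gripper=[0,0,0,0,0],
)

```text
t: 5.9
tcp_pos: [0.5005, 0.0071, 0.0021]
ee_rot: [-32.5, 89.4, -12.1]
ft_force: [-0.3, -0.1, 0.3]
width: 0.0001
```

```bash
python3 -c "
from h import *
st()"
```

```text
t 5.9 tcp [0.5005 0.0071 0.0021] x [ 0.011 -0.002 -1.   ] jaw ang 20.4 jz 0.009 J [  1.  41. -10. 128.  32.  13. -17.] w 0.0001 F [-0.3 -0.1  0.3]
```

Request:
play_rows(
  dp=[
    [-0.09,0.27,0.01],
    [-0.09,0.27,0.01],
    [-0.09,0.27,0],
    [-0.09,0.27,0],
    [-0.09,0.27,0],
  ],
  rot=[
    [0,0.005,0],
    [0,0.005,0],
    [0,0,0],
    [0,0,0],
    [0,0,0],
  ],
  gripper=[0,0,0,0,0],
)

```text
t: 6.4
tcp_pos: [0.4794, 0.0782, 0.0057]
ee_rot: [-40.0, 89.7, -19.8]
ft_force: [0.7, -0.1, 1.7]
width: 0.0001
```

```bash
python3 -c "
from h import *
st()
c=cap('side'); save(c,'side6',(210,180,370,310),5); s=get_state(); print(proj(c,s['tcp_pos']))"
```

```text
t 6.4 tcp [0.4794 0.0782 0.0057] x [ 0.005 -0.002 -1.   ] jaw ang 20.2 jz 0.004 J [ -8.  40.  -9. 130.  29.  12. -24.] w 0.0001 F [ 0.7 -0.1  1.7]
(np.float64(279.2459512511931), np.float64(269.1911740888043))
```

View pics/side6.png

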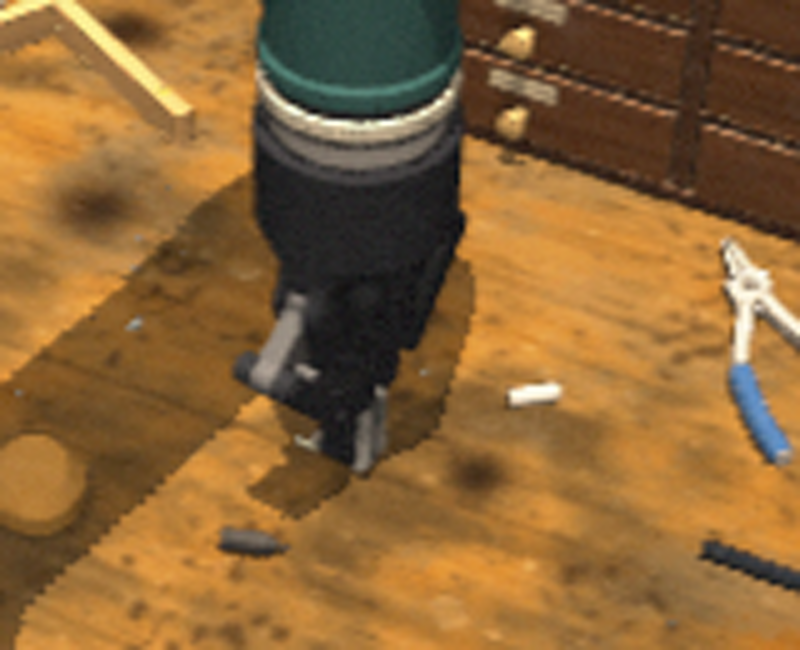

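```bash
python3 -c "
from h import *
c=load('side'); print(onz(c,271,268,.006),onz(c,269,268,.006),onz(c,274,267,.006)); print(proj(c,[.4794-.015*.35,.0782+.015*.94,.006]))
im=c['frame'][255:285,260:290]; im=cv2.cvtColor(im,cv2.COLOR_RGB2BGR); cv2.imwrite('pics/z6.png',cv2.resize(im,None,fx=16,fy=16,interpolation=cv2.INTER_NEAREST))"
```

```text
[0.46699959 0.09326156 0.006     ] [0.46365773 0.09555563 0.006     ] [0.47359831 0.09209938 0.006     ]
(np.float64(274.16643604436456), np.float64(266.82846822553586))
```

View pics/z6.png

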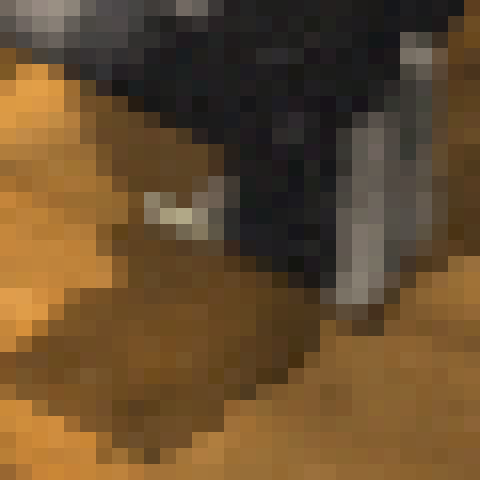

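Request:
play_rows(
  dp=[
    [0.1,-0.3,0],
    [0.1,-0.3,0.3],
    [0.0,-0.6,0.9],
    [0,-0.4,0.9],
    [0,0,0],
  ],
  rot=[
    [0,0,0],
    [0,0,0],
    [0,0,0],
    [0,0,0],
    [0,0,0],
  ],
  gripper=[0,0,0,0,0],
)

```text
t: 6.95
tcp_pos: [0.49, 0.0058, 0.1142]
ee_rot: [-8.9, 89.6, 12.2]
ft_force: [1.5, -0.5, -0.1]
width: 0.0
```

```bash
python3 -c "
from h import *
st()
c=cap('side'); save(c,'side7',(210,180,370,310),5);c=cap('top'); save(c,'top7',(190,150,390,310),4)"
```

```text
t 6.95 tcp [0.49   0.0058 0.1142] x [ 0.008  0.002 -1.   ] jaw ang 21.1 jz 0.008 J [ 12.  29. -23. 127.  25.  28. -10.] w 0.0 F [ 1.5 -0.5 -0.1]
```

View pics/side7.png

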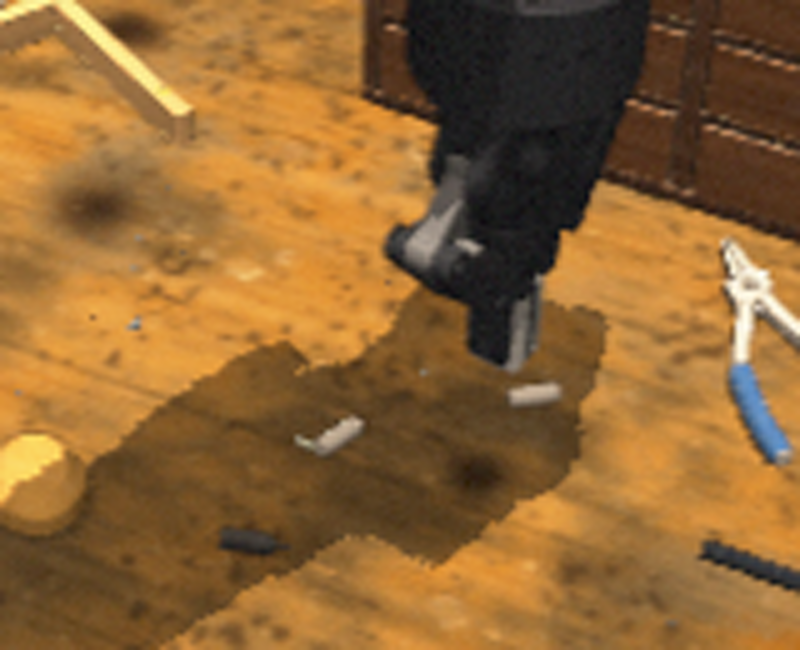

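View pics/top7.png

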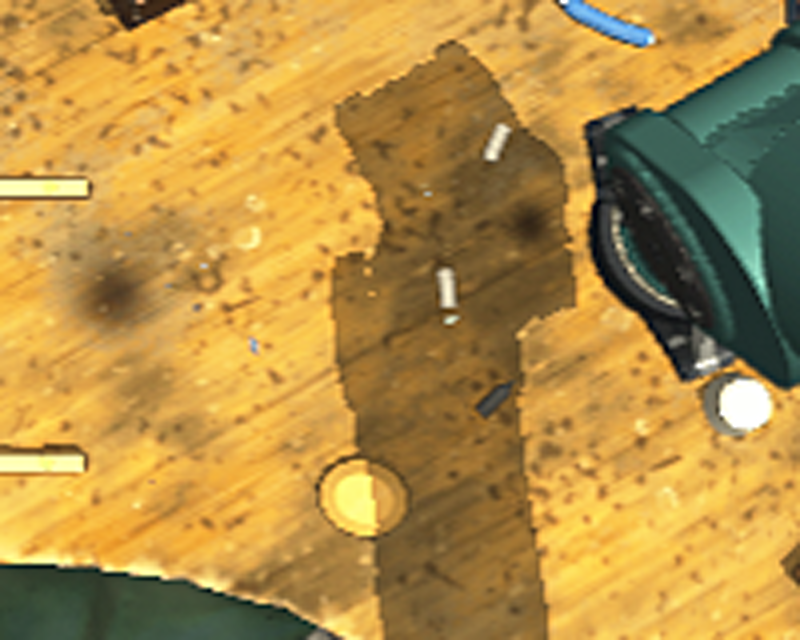

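B now lies at (335,436) in the side crop and (447,288) in the top crop, almost aligned with the face but off to the right of its centre. The pale dot beside it is a fleck on the bench.

```bash
cat >> h.py <<'E'
def whites(c,z=.006,lo=100,box=(0.37,0.62,0.0,0.42)):
    p=c['frame'].astype(int); m=((p.min(2)>lo)&(p.max(2)-p.min(2)<65)).astype(np.uint8)
    n,l,s,ce=cv2.connectedComponentsWithStats(m,connectivity=8)
    for i in range(1,n):
        if 8<=s[i,4]<80:
            ys,xs=np.nonzero(l==i); P=np.array([onz(c,x,y,z)[:2] for x,y in zip(xs,ys)]); q=P.mean(0)
            if box[0]<q[0]<box[1] and box[2]<q[1]<box[3]:
                w,V=np.linalg.eigh(np.cov(P.T)); ax=V[:,1]; print(s[i,4],q.round(4),'ang',round(np.degrees(np.arctan2(ax[1],ax[0]))%180,1),'len',np.ptp(P@ax).round(4))
E
python3 -c "
from h import *
for n in('top','side'): print(n); whites(load(n))"
```

```text
top
35 [0.5607 0.0655] ang 154.6 len 0.0211
63 [0.5301 0.3843] ang 89.3 len 0.0584
25 [0.4875 0.4157] ang 6.5 len 0.0493
38 [0.4789 0.0923] ang 6.2 len 0.0204
9 [0.4513 0.4125] ang 178.5 len 0.0177
35 [0.4165 0.3695] ang 21.1 len 0.0209
side
66 [0.4079 0.386 ] ang 22.9 len 0.0466
23 [0.4159 0.3662] ang 26.9 len 0.0222
55 [0.5855 0.1673] ang 27.3 len 0.0439
9 [0.5949 0.152 ] ang 110.4 len 0.0091
16 [0.5706 0.0867] ang 41.7 len 0.0226
29 [0.5606 0.0626] ang 160.0 len 0.0201
29 [0.4798 0.0898] ang 8.6 len 0.0201
```

Request:
play_rows(
  dp=[
    [-0.1,0.4,-0.6],
    [-0.08,0.4,-0.8],
    [0,0,-0.5],
    [0,0,-0.25],
    [0,0,-0.05],
  ],
  rot=[
    [0,0.005,-0.14],
    [0,0,-0.14],
    [0,0,0],
    [0,0,0],
    [0,0,0],
  ],
  gripper=[0,0,0,0,0],
)

```text
t: 7.55
tcp_pos: [0.4793, 0.0525, -0.0004]
ee_rot: [-20.1, 89.8, -15.1]
ft_force: [-6.3, -5.8, 96.2]
width: -0.0002
```

```bash
python3 -c "
from h import *
st()"
```

```text
t 7.55 tcp [ 4.793e-01  5.250e-02 -4.000e-04] x [ 0.003 -0.001 -1.   ] jaw ang 4.9 jz 0.003 J [ -7.  41.  -7. 130.  27.  10. -33.] w -0.0002 F [-6.3 -5.8 96.2]
```

The fingertip is pressing on the bench at 96 N because I descended too far. I'm lifting straight away, and later descents will stop at least 3 mm above the bench.

Request:
play_rows(
  dp=[
    [0,0,0.08],
    [0,0,0],
  ],
  rot=[
    [0,0,0],
    [0,0,0],
  ],
  gripper=[0,0],
)

```text
t: 7.75
tcp_pos: [0.4785, 0.0549, 0.0038]
ee_rot: [-52.1, 89.8, -46.9]
ft_force: [0.1, 0.2, -0.6]
width: 0.0003
```

```bash
python3 -c "
from h import *
st()"
```

```text
t 7.75 tcp [0.4785 0.0549 0.0038] x [ 0.002 -0.002 -1.   ] jaw ang 5.2 jz 0.002 J [ -7.  40.  -7. 130.  27.  11. -33.] w 0.0003 F [ 0.1  0.2 -0.6]
```

Request:
play_rows(
  dp=[
    [0.05,0.2,0],
    [-0.01,0.28,0],
    [-0.02,0.28,0],
    [-0.02,0.28,0],
    [-0.02,0.28,0],
  ],
  rot=[
    [0,0,0],
    [0,0,0],
    [0,0,0],
    [0,0,0],
    [0,0,0],
  ],
  gripper=[0,0,0,0,0],
)

```text
t: 8.25
tcp_pos: [0.4742, 0.1263, 0.0]
ee_rot: [-144.2, 89.6, -138.8]
ft_force: [2.0, -10.4, 15.6]
width: 0.0003
```

```bash
python3 -c "
from h import *
st()
c=cap('side'); save(c,'side8',(180,180,340,310),5); s=get_state(); print(proj(c,s['tcp_pos']));x,y,z=s['tcp_pos'];print([proj(c,[x+d,y+.015,.006]) for d in(-.0105,0,.0105)])"
```

```text
t 8.25 tcp [0.4742 0.1263 0.    ] x [-0.005 -0.005 -1.   ] jaw ang 5.4 jz -0.006 J [-15.  41.  -7. 129.  24.  12. -38.] w 0.0003 F [  2.  -10.4  15.6]
(np.float64(264.1468790631304), np.float64(258.18914350766806))
[(np.float64(255.989671302744), np.float64(254.02374411645968)), (np.float64(260.1695848351717), np.float64(252.0345102616239)), (np.float64(264.3061592171261), np.float64(250.06599297890847))]
```

View pics/side8.png

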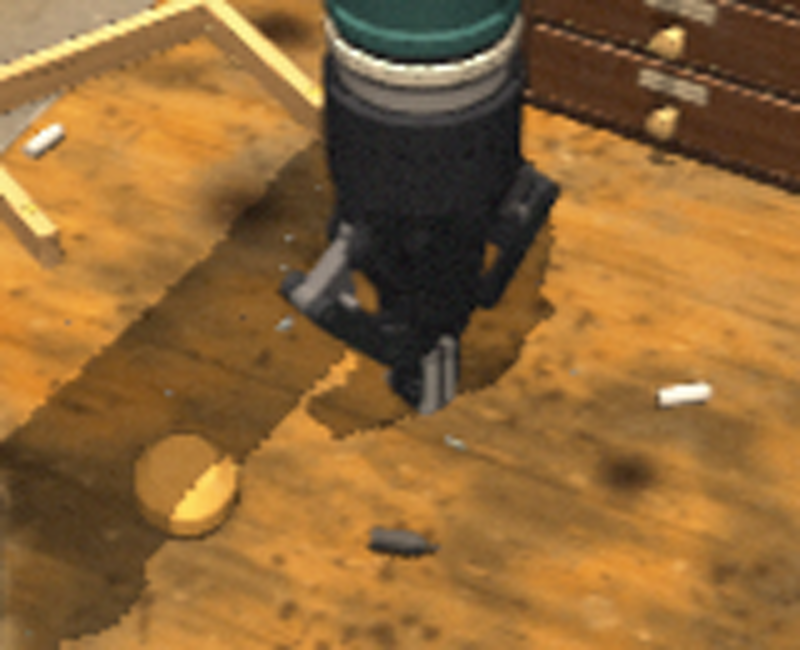

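Request:
play_rows(
  dp=[
    [0,-0.2,0.08],
    [0,-0.4,0.2],
    [0.0,-0.6,0.9],
    [0,-0.3,0.6],
    [0,0,0],
  ],
  rot=[
    [0,0,0],
    [0,0,0],
    [0,0,0],
    [0,0,0],
    [0,0,0],
  ],
  gripper=[0,0,0,0,0],
)

```text
t: 8.8
tcp_pos: [0.4708, 0.0569, 0.0858]
ee_rot: [-175.8, 89.2, -169.6]
ft_force: [-0.1, -0.2, -0.7]
width: 0.0003
```

```bash
python3 -c "
from h import *
st()
c=cap('side'); save(c,'side9',(180,180,340,310),5);whites(c); c=cap('top');whites(c)"
```

```text
t 8.8 tcp [0.4708 0.0569 0.0858] x [-0.014 -0.003 -1.   ] jaw ang 6.2 jz -0.014 J [  0.  31. -17. 129.  22.  23. -29.] w 0.0003 F [-0.1 -0.2 -0.7]
68 [0.4075 0.3862] ang 20.7 len 0.0463
23 [0.4159 0.3662] ang 26.9 len 0.0222
65 [0.5386 0.2294] ang 31.4 len 0.0531
19 [0.5249 0.1237] ang 50.2 len 0.0249
25 [0.4744 0.1433] ang 7.9 len 0.0192
33 [0.5603 0.0622] ang 160.0 len 0.021
35 [0.5607 0.0655] ang 154.6 len 0.0211
68 [0.5303 0.3831] ang 90.1 len 0.0584
16 [0.5079 0.4129] ang 2.5 len 0.0335
41 [0.4748 0.4145] ang 5.6 len 0.0734
12 [0.4905 0.0415] ang 120.3 len 0.011
37 [0.4736 0.1458] ang 11.2 len 0.0207
13 [0.4458 0.1981] ang 16.2 len 0.0096
35 [0.4165 0.3695] ang 21.1 len 0.0209
9 [0.4286 0.0484] ang 103.2 len 0.0069
63 [0.4183 0.035 ] ang 16.1 len 0.0227
17 [0.4178 0.0656] ang 134.5 len 0.0171
```

View pics/side9.png

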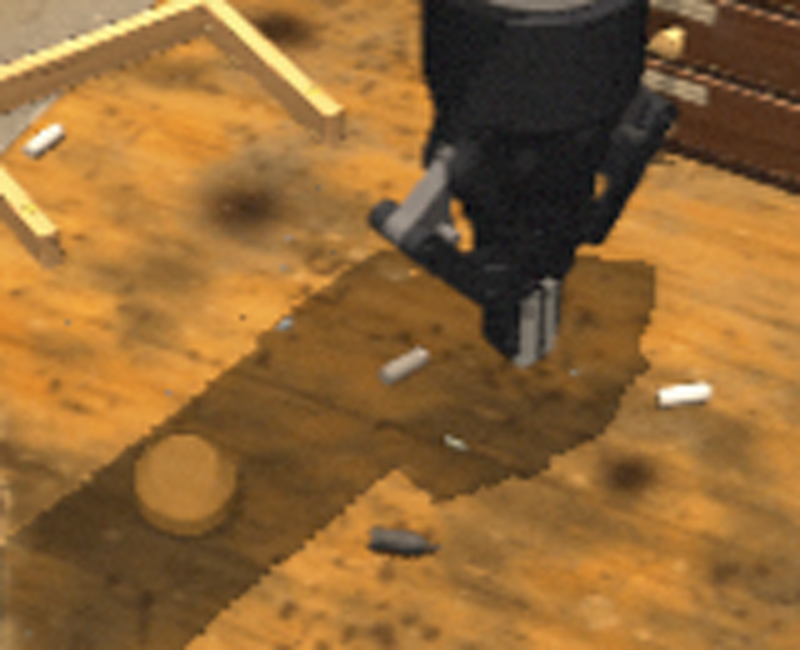

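Request:
play_rows(
  dp=[
    [0.03,0.45,-0.6],
    [0.03,0.45,-0.6],
    [0,0.05,-0.3],
    [0,0,-0.06],
    [0,0,0],
  ],
  rot=[
    [0,-0.012,0],
    [0,0,0],
    [0,0,0],
    [0,0,0],
    [0,0,0],
  ],
  gripper=[0,0,0,0,0],
)

```text
t: 9.4
tcp_pos: [0.4718, 0.1091, -0.0001]
ee_rot: [-161.1, 89.6, -154.6]
ft_force: [-0.8, -3.2, 35.6]
width: -0.0001
```

```bash
python3 -c "
from h import *
st()"
```

```text
t 9.4 tcp [ 4.718e-01  1.091e-01 -1.000e-04] x [-0.007 -0.003 -1.   ] jaw ang 6.5 jz -0.007 J [-13.  41.  -8. 129.  26.  12. -38.] w -0.0001 F [-0.8 -3.2 35.6]
```

Request:
play_rows(
  dp=[
    [0.02,0,0.08],
    [-0.02,0.25,0.01],
    [-0.02,0.28,0.01],
  ],
  rot=[
    [0,-0.006,0],
    [0,0,0],
    [0,0,0],
  ],
  gripper=[0,0,0],
)

```text
t: 9.7
tcp_pos: [0.4698, 0.135, 0.0046]
ee_rot: [-123.0, 89.6, -116.6]
ft_force: [-0.4, 0.1, 1.0]
width: -0.0
```

```bash
python3 -c "
from h import *
st()"
```

```text
t 9.7 tcp [0.4698 0.135  0.0046] x [-0.003 -0.006 -1.   ] jaw ang 6.3 jz -0.003 J [-16.  40.  -8. 129.  25.  12. -40.] w -0.0 F [-0.4  0.1  1. ]
```

Request:
play_rows(
  dp=[
    [-0.01,0.28,0.01],
    [-0.01,0.28,0.01],
    [-0.01,0.28,0.01],
    [-0.01,0.28,0.01],
    [-0.01,0.28,0.01],
  ],
  rot=[
    [0,0,0],
    [0,0,0],
    [0,0,0],
    [0,0,0],
    [0,0,0],
  ],
  gripper=[0,0,0,0,0],
)

```text
t: 10.2
tcp_pos: [0.4657, 0.2143, 0.007]
ee_rot: [-146.1, 89.7, -139.5]
ft_force: [-0.2, 0.1, 0.1]
width: -0.0001
```

```bash
python3 -c "
from h import *
st()
c=cap('side'); save(c,'side10',(140,140,300,270),5)"
```

```text
t 10.2 tcp [0.4657 0.2143 0.007 ] x [-0.004 -0.003 -1.   ] jaw ang 6.6 jz -0.004 J [-24.  41.  -9. 126.  22.  15. -45.] w -0.0001 F [-0.2  0.1  0.1]
```

View pics/side10.png

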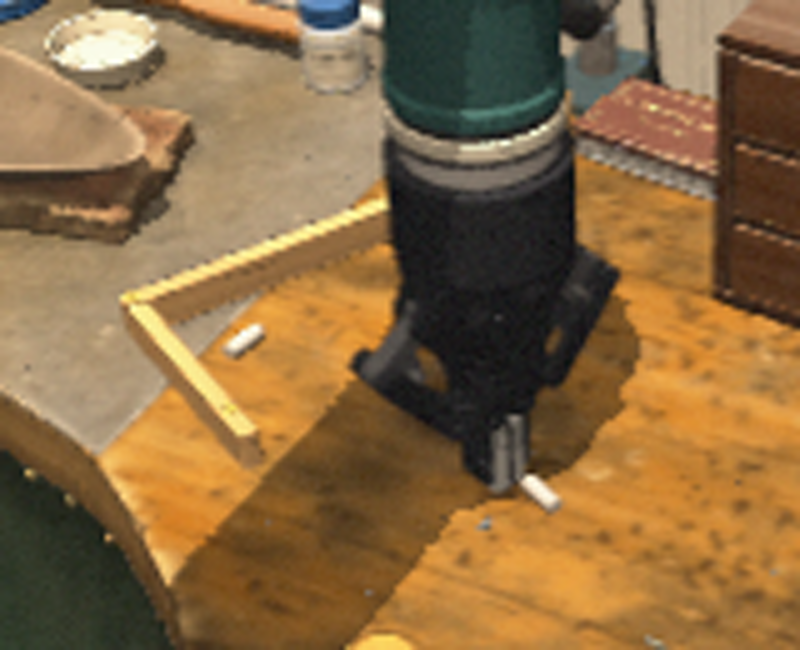

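B slipped off the right side of the finger and now lies at (543,492) in the side crop. I lift clear and measure it again.

Request:
play_rows(
  dp=[
    [-0.15,0,0.1],
    [-0.1,0,0.6],
    [0,-0.5,0.7],
    [0,-0.9,0.3],
    [0,-0.9,0],
  ],
  rot=[
    [0,0,0],
    [0,0,0],
    [0,0,0],
    [0,0,0],
    [0,0,0],
  ],
  gripper=[0,0,0,0,0],
)

```text
t: 10.75
tcp_pos: [0.4511, 0.1093, 0.0953]
ee_rot: [88.5, 89.8, 96.2]
ft_force: [1.4, -0.3, -0.3]
width: -0.0
```

```bash
python3 -c "
from h import *
st()
c=cap('side'); save(c,'side11',(140,140,340,300),4);whites(c,box=(.4,.53,.1,.4)); print();c=cap('top');whites(c,box=(.4,.53,.1,.4));save(c,'top11',(140,140,340,300),4)"
```

```text
t 10.75 tcp [0.4511 0.1093 0.0953] x [-0.     0.004 -1.   ] jaw ang 7.7 jz 0.0 J [ -7.  30. -16. 130.  21.  22. -32.] w -0.0 F [ 1.4 -0.3 -0.3]
68 [0.4075 0.3862] ang 20.7 len 0.0463
23 [0.4159 0.3662] ang 26.9 len 0.0222
14 [0.5097 0.1967] ang 56.6 len 0.0201
21 [0.4754 0.1978] ang 90.8 len 0.0199

37 [0.4756 0.1978] ang 95.4 len 0.0203
13 [0.4458 0.1981] ang 16.2 len 0.0096
35 [0.4165 0.3695] ang 21.1 len 0.0209
```

View pics/side11.png

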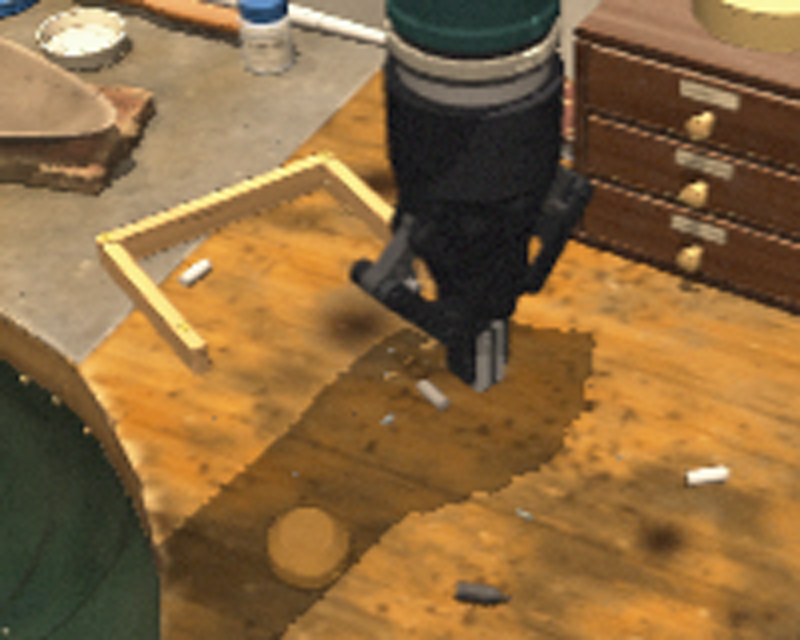

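View pics/top11.png

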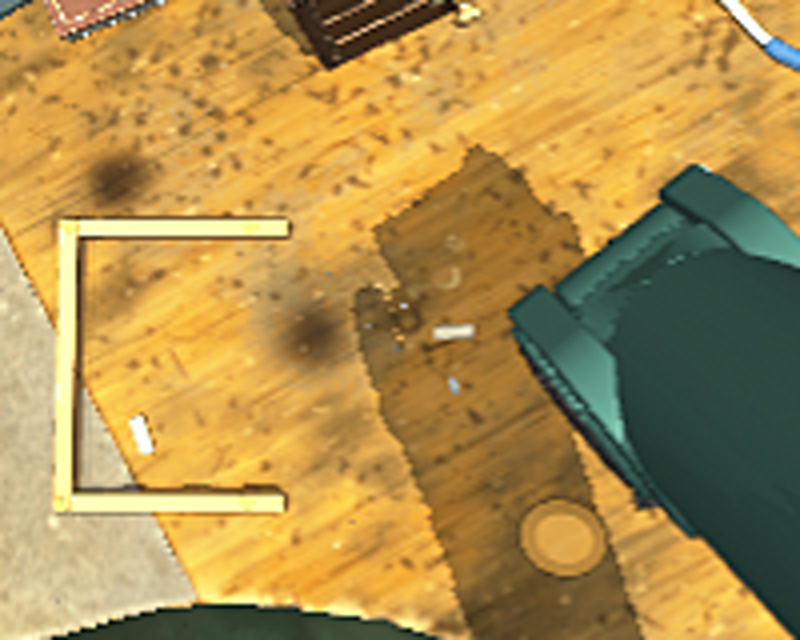

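```bash
python3 -c "
from h import *
c=load('side'); s=get_state(); T=s['tcp_pos']; R=Ro.from_euler('xyz',s['ee_rot'],degrees=True).as_matrix()
u0,v0=proj(c,T); x0,y0=int(u0)-16,int(v0)-22
im=cv2.cvtColor(c['frame'],cv2.COLOR_RGB2BGR)[y0:y0+32,x0:x0+36]; S=18
im=cv2.resize(im,None,fx=S,fy=S,interpolation=cv2.INTER_NEAREST)
for a,col in((.0075,(0,0,255)),(.0145,(0,255,0))):
    P=[proj(c,T+R@[0,sy*.011,sz*a]) for sy,sz in((1,1),(1,-1),(-1,-1),(-1,1))]
    P=np.array([[(u-x0+.5)*S,(v-y0+.5)*S] for u,v in P]).astype(np.int32); cv2.polylines(im,[P],True,col,2)
cv2.imwrite('pics/tip.png',im)"
```

```text
(no output)
```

View pics/tip.png

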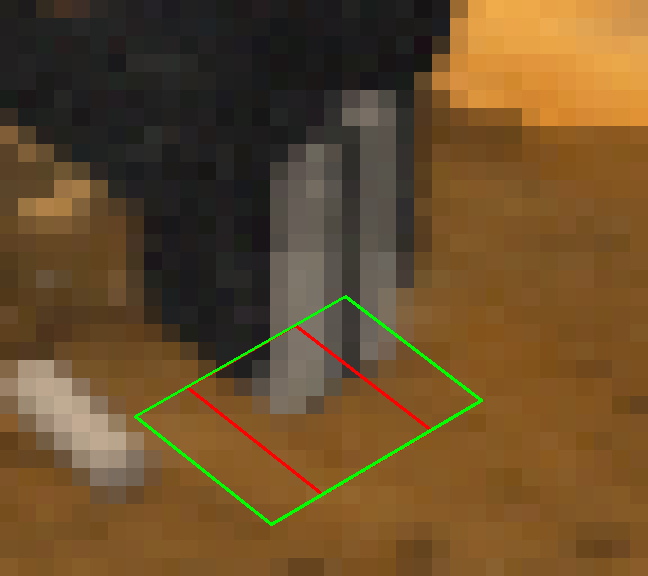

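Request:
play_rows(
  dp=[
    [0.3,0.3,0],
    [0.3,0.4,0],
    [0.2,0.3,-0.1],
    [0.1,0.15,-0.2],
    [0,0,-0.3],
  ],
  rot=[
    [0,0,-0.14],
    [0,0,-0.14],
    [0,0,-0.14],
    [0,0,-0.14],
    [0,0,-0.14],
  ],
  gripper=[0,0,0,0,0],
)

```text
t: 11.35
tcp_pos: [0.4923, 0.1557, 0.0652]
ee_rot: [-170.2, 89.4, 154.5]
ft_force: [-0.0, 0.4, -0.4]
width: 0.0001
```

Request:
play_rows(
  dp=[
    [0,0,-0.3],
    [0,0,-0.2],
    [0,0,-0.15],
    [0,0,0],
  ],
  rot=[
    [0,0,-0.14],
    [0,0,-0.08],
    [0,0,0],
    [0,0,0],
  ],
  gripper=[0,0,0,0],
)

```text
t: 11.75
tcp_pos: [0.4888, 0.1562, 0.0302]
ee_rot: [-146.4, 89.3, 165.2]
ft_force: [0.1, -0.6, 0.9]
width: 0.0
```

```bash
python3 -c "
from h import *
st()"
```

```text
t 11.75 tcp [0.4888 0.1562 0.0302] x [-0.012  0.003 -1.   ] jaw ang -48.4 jz -0.01 J [-22.  38.  -1. 126.   1.  17. -72.] w 0.0 F [ 0.1 -0.6  0.9]
```

Request:
play_rows(
  dp=[
    [0.13,0.2,0],
    [0.08,0.13,-0.2],
    [0,0,-0.2],
    [0,0,-0.05],
  ],
  rot=[
    [0,-0.012,0.03],
    [0,0,0.02],
    [0,0,0],
    [0,0,0],
  ],
  gripper=[0,0,0,0],
)

```text
t: 12.15
tcp_pos: [0.5011, 0.1753, 0.0075]
ee_rot: [101.1, 89.6, 56.0]
ft_force: [-0.2, -0.6, -0.6]
width: -0.0005
```

```bash
python3 -c "
from h import *
st()"
```

```text
t 12.15 tcp [0.5011 0.1753 0.0075] x [ 0.004  0.005 -1.   ] jaw ang -45.1 jz -0.001 J [-23.  41.  -1. 124.   2.  15. -71.] w -0.0005 F [-0.2 -0.6 -0.6]
```

Request:
play_rows(
  dp=[
    [-0.11,0.11,-0.04],
    [-0.11,0.11,-0.02],
    [-0.11,0.11,0],
    [-0.11,0.11,0],
    [0,0,0],
  ],
  rot=[
    [0,0,0],
    [0,0,0],
    [0,0,0],
    [0,0,0],
    [0,0,0],
  ],
  gripper=[0,0,0,0,0],
)

```text
t: 12.65
tcp_pos: [0.4759, 0.1989, 0.0036]
ee_rot: [120.0, 89.7, 75.0]
ft_force: [-0.4, -0.4, -0.5]
width: 0.0002
```

```bash
python3 -c "
from h import *
st()
c=cap('side'); save(c,'side12',(180,170,340,300),5);whites(c,box=(.4,.53,.1,.4))"
```

```text
t 12.65 tcp [0.4759 0.1989 0.0036] x [ 0.001  0.005 -1.   ] jaw ang -45.0 jz -0.002 J [-27.  41.  -1. 126.   1.  13. -74.] w 0.0002 F [-0.4 -0.4 -0.5]
67 [0.4076 0.386 ] ang 21.1 len 0.0464
22 [0.4158 0.3664] ang 27.2 len 0.0222
23 [0.4807 0.2056] ang 61.9 len 0.0366
25 [0.4705 0.2076] ang 52.6 len 0.0326
```

View pics/side12.png

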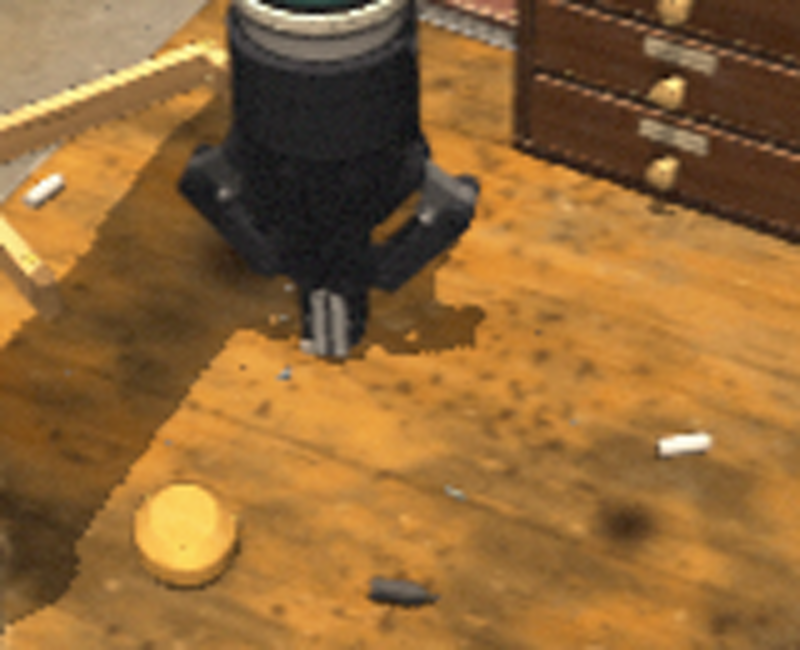

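Request:
play_rows(
  dp=[
    [-0.17,0.2,0],
    [-0.14,0.22,0.01],
    [-0.11,0.24,0.01],
    [-0.08,0.25,0.01],
    [-0.04,0.26,0.01],
  ],
  rot=[
    [0,0,-0.13],
    [0,0,-0.14],
    [0,0,-0.14],
    [0,0,-0.14],
    [0,0,-0.14],
  ],
  gripper=[0,0,0,0,0],
)

```text
t: 13.2
tcp_pos: [0.4507, 0.2547, 0.0069]
ee_rot: [85.6, 89.6, -0.9]
ft_force: [0.5, -0.7, -0.1]
width: -0.0001
```

```bash
python3 -c "
from h import *
st()
c=cap('side'); save(c,'side13',(140,150,300,280),5);whites(c,box=(.4,.53,.1,.4))
s=get_state();T=s['tcp_pos'];print(proj(c,T))"
```

```text
t 13.2 tcp [0.4507 0.2547 0.0069] x [ 0.006 -0.    -1.   ] jaw ang -86.6 jz 0.0 J [ -40.   41.    7.  126.  -20.   13. -101.] w -0.0001 F [ 0.5 -0.7 -0.1]
49 [0.5127 0.3168] ang 78.4 len 0.0473
17 [0.417  0.3677] ang 22.4 len 0.0194
8 [0.4474 0.2629] ang 66.0 len 0.021
(np.float64(223.4242606427702), np.float64(226.55782312952556))
```

View pics/side13.png

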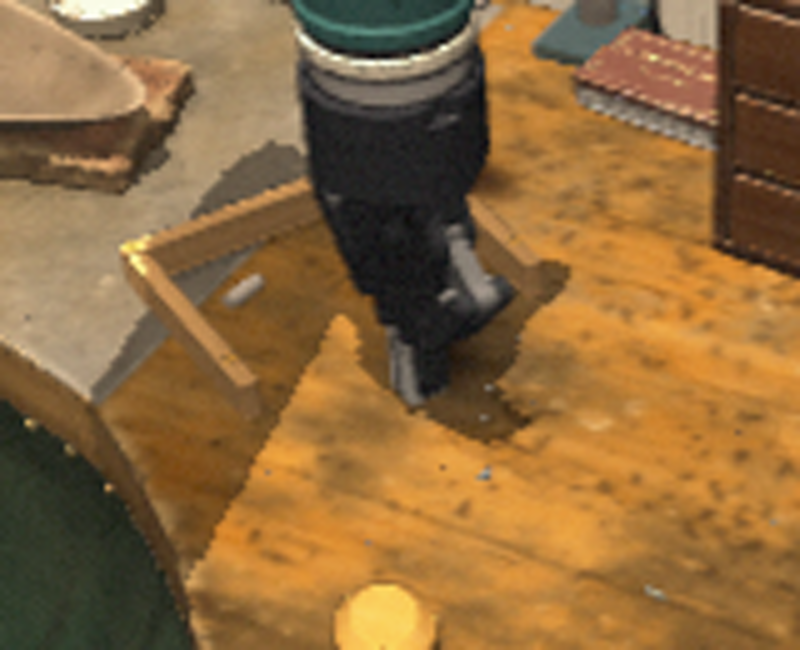

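Request:
play_rows(
  dp=[
    [0,-0.3,0],
    [0,-0.5,0.6],
    [0,-0.7,0.9],
    [0,-0.4,0.3],
    [0,0,0],
  ],
  rot=[
    [0,0,0],
    [0,0,0],
    [0,0,0],
    [0,0,0],
    [0,0,0],
  ],
  gripper=[0,0,0,0,0],
)

```text
t: 13.75
tcp_pos: [0.4501, 0.1582, 0.0941]
ee_rot: [75.1, 89.6, -10.8]
ft_force: [-0.3, 0.7, -0.2]
width: 0.0004
```

```bash
python3 -c "
from h import *
st()
c=cap('side'); save(c,'side14',(140,150,300,280),5);whites(c,box=(.4,.53,.1,.4));print();c=cap('top');whites(c,box=(.4,.53,.1,.4))"
```

```text
t 13.75 tcp [0.4501 0.1582 0.0941] x [ 0.007 -0.001 -1.   ] jaw ang -85.9 jz 0.002 J [-33.  30.  11. 130. -15.  21. -96.] w 0.0004 F [-0.3  0.7 -0.2]
61 [0.4085 0.3875] ang 13.6 len 0.0441
17 [0.417  0.3677] ang 22.4 len 0.0194
17 [0.5009 0.2585] ang 62.0 len 0.0328
20 [0.4527 0.2666] ang 0.1 len 0.0182

15 [0.4956 0.1186] ang 95.6 len 0.0178
12 [0.4741 0.2443] ang 104.7 len 0.0155
35 [0.4512 0.2696] ang 177.9 len 0.02
34 [0.4159 0.3692] ang 16.9 len 0.0209
```

View pics/side14.png

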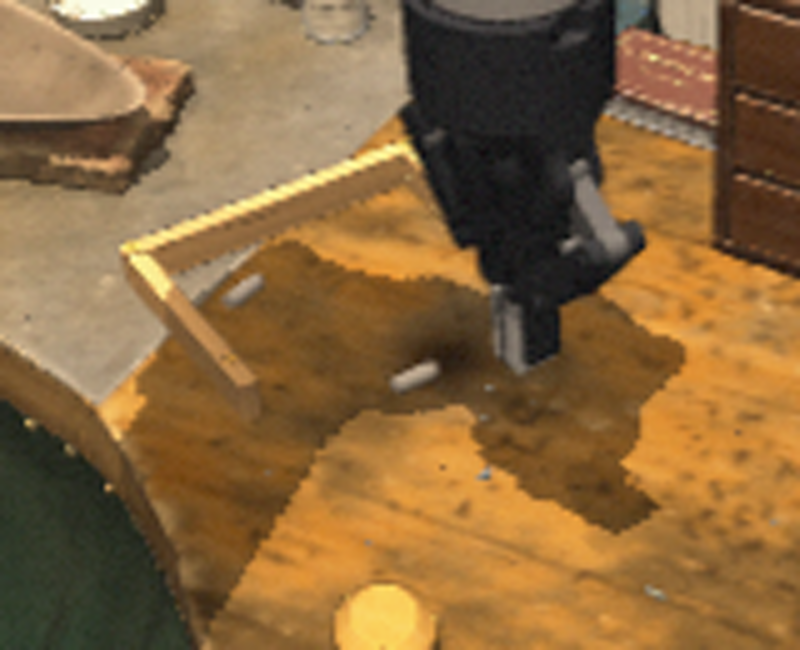

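Request:
play_rows(
  dp=[
    [0.02,0.5,-0.4],
    [0.02,0.6,-0.6],
    [0,0.3,-0.4],
    [0,0,-0.1],
    [0,0,0],
  ],
  rot=[
    [0,0.006,-0.05],
    [0,0,-0.02],
    [0,0,0],
    [0,0,0],
    [0,0,0],
  ],
  gripper=[0,0,0,0,0],
)

```text
t: 14.35
tcp_pos: [0.4507, 0.2354, 0.0112]
ee_rot: [-96.6, 89.8, 173.9]
ft_force: [0.4, -0.0, 0.1]
width: -0.0002
```

```bash
python3 -c "
from h import *
st()"
```

```text
t 14.35 tcp [0.4507 0.2354 0.0112] x [-0.004  0.    -1.   ] jaw ang -89.5 jz -0.0 J [ -38.   40.    7.  127.  -21.   14. -102.] w -0.0002 F [ 0.4 -0.   0.1]
```

Request:
play_rows(
  dp=[
    [0.03,0,-0.1],
    [0,0.1,-0.03],
    [0.01,0.28,0.01],
    [0.01,0.28,0.01],
    [0.01,0.28,0.01],
  ],
  rot=[
    [0,0,0],
    [0,0,0],
    [0,0,0],
    [0,0,0],
    [0,0,0],
  ],
  gripper=[0,0,0,0,0],
)

```text
t: 14.85
tcp_pos: [0.4544, 0.2805, 0.0075]
ee_rot: [-67.3, 89.8, -157.2]
ft_force: [-0.3, -0.2, 0.6]
width: 0.0001
```

```bash
python3 -c "
from h import *
st()"
```

```text
t 14.85 tcp [0.4544 0.2805 0.0075] x [-0.003 -0.001 -1.   ] jaw ang -89.9 jz 0.001 J [ -43.   42.    9.  124.  -22.   16. -105.] w 0.0001 F [-0.3 -0.2  0.6]
```

Request:
play_rows(
  dp=[
    [0,-0.3,0],
    [0,-0.2,-0.07],
    [0,0.1,-0.02],
    [0,0.28,0],
    [0,0.28,0],
  ],
  rot=[
    [0,0,0],
    [0,0,0],
    [0,0,0],
    [0,0,0],
    [0,0,0],
  ],
  gripper=[0,0,0,0,0],
)

```text
t: 15.35
tcp_pos: [0.4553, 0.2936, 0.0039]
ee_rot: [-160.4, 89.9, 109.8]
ft_force: [0.6, -0.5, 0.3]
width: -0.0001
```

```bash
python3 -c "
from h import *
st()
c=cap('side'); save(c,'side15',(120,140,280,270),5)"
```

```text
t 15.35 tcp [0.4553 0.2936 0.0039] x [-0.001  0.002 -1.   ] jaw ang -89.7 jz -0.002 J [ -44.   42.    9.  123.  -22.   16. -106.] w -0.0001 F [ 0.6 -0.5  0.3]
```

View pics/side15.png

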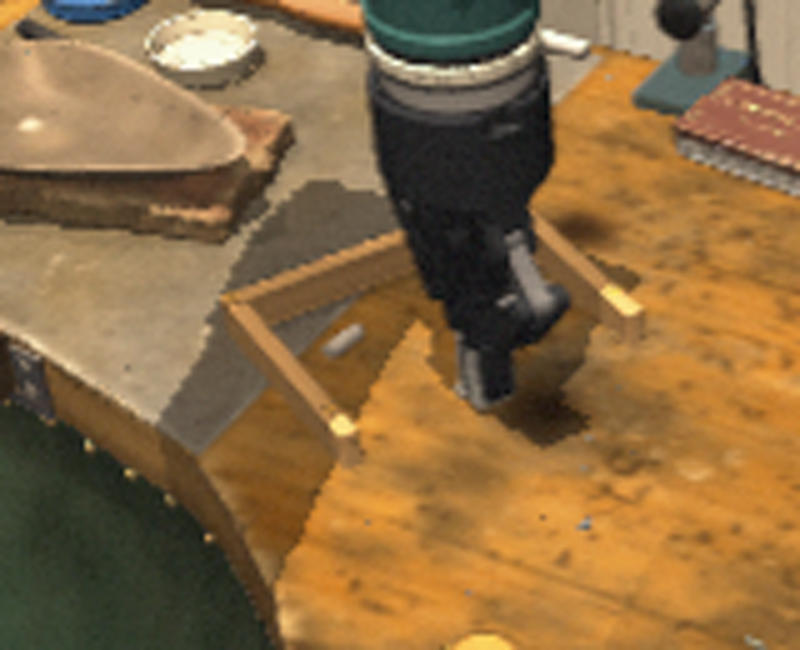

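Request:
play_rows(
  dp=[
    [0,0.26,0],
    [0,0.26,0],
    [0,0.26,0.01],
    [0,0.2,0],
    [0,0.1,0],
  ],
  rot=[
    [0,0,0],
    [0,0,0],
    [0,0,0],
    [0,0,0],
    [0,0,0],
  ],
  gripper=[0,0,0,0,0],
)

```text
t: 15.9
tcp_pos: [0.4544, 0.36, 0.0044]
ee_rot: [171.8, 89.6, 82.6]
ft_force: [-0.4, -0.5, 0.1]
width: 0.0001
```

Request:
play_rows(
  dp=[
    [0,-0.3,0],
    [0,-0.5,0.6],
    [0.1,-0.8,0.9],
    [0.2,-0.9,0.4],
    [0.2,-0.9,0],
  ],
  rot=[
    [0,0,0],
    [0,0,0],
    [0,0,0],
    [0,0,0],
    [0,0,0],
  ],
  gripper=[0,0,0,0,0],
)

```text
t: 16.4
tcp_pos: [0.4758, 0.1967, 0.0936]
ee_rot: [-172.3, 89.6, 99.3]
ft_force: [0.8, -0.5, -0.6]
width: -0.0003
```

```bash
python3 -c "
from h import *
st()
c=cap('side'); save(c,'side16',(120,140,380,300),3);whites(c,box=(.4,.58,.05,.4));print();c=cap('top');whites(c,box=(.4,.58,.05,.4));"
```

```text
t 16.4 tcp [0.4758 0.1967 0.0936] x [-0.001  0.007 -1.   ] jaw ang -88.4 jz -0.007 J [-37.  32.  13. 125. -18.  24. -98.] w -0.0003 F [ 0.8 -0.5 -0.6]
19 [0.4528 0.3706] ang 5.8 len 0.0198
10 [0.5305 0.3035] ang 61.7 len 0.0315
17 [0.417  0.3677] ang 22.4 len 0.0194
32 [0.5603 0.0623] ang 159.9 len 0.021

35 [0.5607 0.0655] ang 154.6 len 0.0211
23 [0.545  0.1686] ang 98.7 len 0.0182
16 [0.5261 0.2899] ang 118.2 len 0.0178
10 [0.5156 0.1566] ang 32.2 len 0.0179
49 [0.4897 0.1313] ang 28.4 len 0.0208
31 [0.4518 0.3733] ang 1.8 len 0.0177
54 [0.4067 0.387 ] ang 24.8 len 0.0435
36 [0.4162 0.3695] ang 19.5 len 0.0209
18 [0.4175 0.0658] ang 135.5 len 0.0171
```

View pics/side16.png

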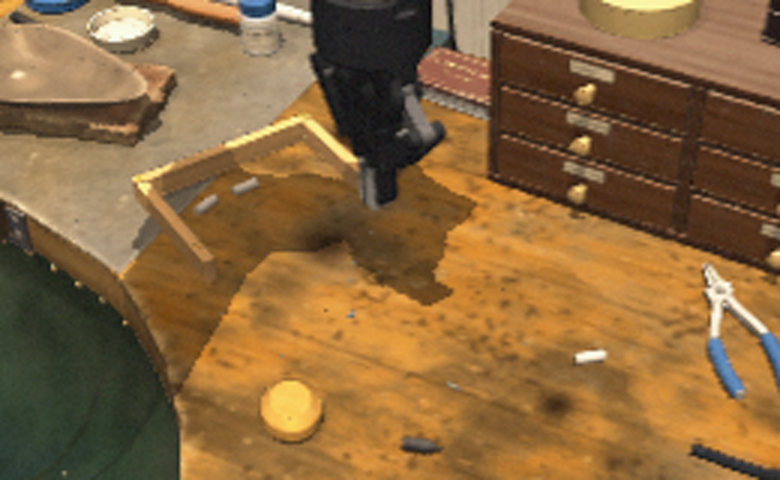

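Request:
play_rows(
  dp=[
    [0.4,-0.8,0],
    [0.4,-0.8,0],
    [0.4,-0.8,0],
    [0.3,-0.6,0],
    [0.1,-0.25,-0.2],
  ],
  rot=[
    [0,0,-0.04],
    [0,0,-0.04],
    [0,0,-0.04],
    [0,0,0],
    [0,0,0],
  ],
  gripper=[0,0,0,0,0],
)

```text
t: 17.0
tcp_pos: [0.552, 0.0193, 0.0829]
ee_rot: [-93.5, 89.7, 169.8]
ft_force: [0.7, -0.0, -0.2]
width: 0.0001
```

```bash
python3 -c "
from h import *
st()"
```

```text
t 17.0 tcp [0.552  0.0193 0.0829] x [-0.006  0.001 -1.   ] jaw ang -96.6 jz -0.0 J [-16.  35.  13. 120. -17.  27. -87.] w 0.0001 F [ 0.7 -0.  -0.2]
```

Request:
play_rows(
  dp=[
    [0.1,0.15,-0.4],
    [0.04,0.05,-0.5],
    [0,0,-0.3],
    [0,0,-0.1],
    [0,0,0],
  ],
  rot=[
    [0,-0.006,0.02],
    [0,0,0],
    [0,0,0],
    [0,0,0],
    [0,0,0],
  ],
  gripper=[0,0,0,0,0],
)

```text
t: 17.5
tcp_pos: [0.5558, 0.0177, 0.0148]
ee_rot: [-32.9, 89.7, -129.3]
ft_force: [0.0, -0.2, -0.4]
width: -0.0001
```

```bash
python3 -c "
from h import *
st()"
```

```text
t 17.5 tcp [0.5558 0.0177 0.0148] x [-0.004 -0.004 -1.   ] jaw ang -96.4 jz 0.005 J [-13.  42.   9. 121. -19.  19. -85.] w -0.0001 F [ 0.  -0.2 -0.4]
```

Request:
play_rows(
  dp=[
    [0.05,0.05,-0.12],
    [0.02,0.1,-0.06],
    [0,0,-0.02],
    [0,0,0],
  ],
  rot=[
    [0,0,0.02],
    [0,0,0.01],
    [0,0,0],
    [0,0,0],
  ],
  gripper=[0,0,0,0],
)

```text
t: 17.9
tcp_pos: [0.56, 0.0258, 0.0058]
ee_rot: [-12.2, 89.7, -106.8]
ft_force: [-0.8, -0.1, 0.4]
width: 0.0001
```

```bash
python3 -c "
from h import *
st()"
```

```text
t 17.9 tcp [0.56   0.0258 0.0058] x [-0.001 -0.004 -1.   ] jaw ang -94.6 jz 0.004 J [-14.  43.   9. 121. -19.  18. -84.] w 0.0001 F [-0.8 -0.1  0.4]
```

Request:
play_rows(
  dp=[
    [0,0.24,-0.03],
    [0.01,0.24,0],
    [0.01,0.24,0],
    [0.01,0.24,0],
    [0,0,0],
  ],
  rot=[
    [0,0,0],
    [0,0,0],
    [0,0,0],
    [0,0,0],
    [0,0,0],
  ],
  gripper=[0,0,0,0,0],
)

```text
t: 18.4
tcp_pos: [0.5621, 0.0803, 0.0051]
ee_rot: [16.0, 89.8, -78.4]
ft_force: [-0.6, 0.2, -0.0]
width: 0.0001
```

```bash
python3 -c "
from h import *
st()
c=cap('side'); save(c,'side17',(220,170,380,300),5);whites(c,box=(.53,.6,.05,.15))
s=get_state();T=s['tcp_pos'];print(proj(c,T))"
```

```text
t 18.4 tcp [0.5621 0.0803 0.0051] x [ 0.001 -0.003 -1.   ] jaw ang -94.4 jz 0.003 J [-20.  43.  10. 120. -20.  19. -88.] w 0.0001 F [-0.6  0.2 -0. ]
8 [0.5528 0.0908] ang 65.9 len 0.0066
10 [0.5595 0.0844] ang 53.5 len 0.018
(np.float64(311.9632756873854), np.float64(253.63917578421476))
```

View pics/side17.png

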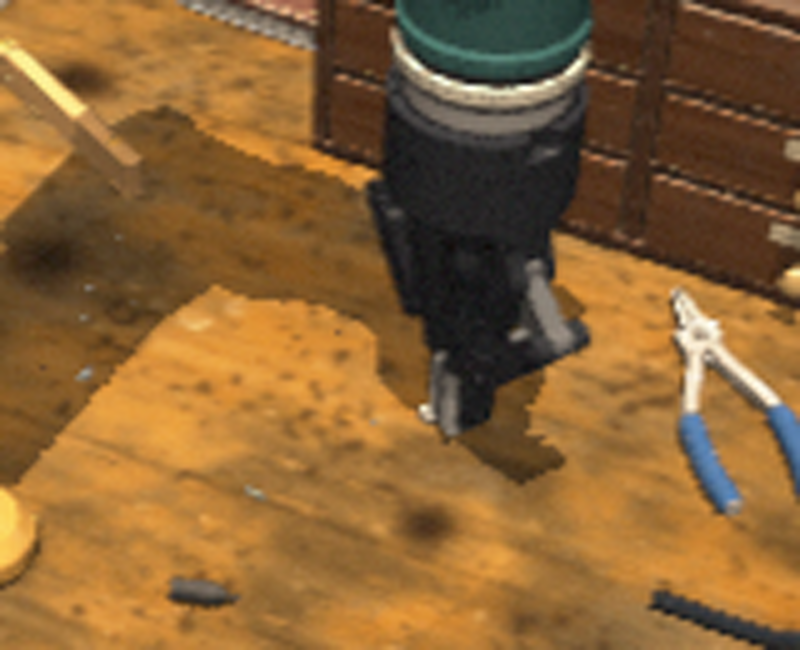

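Request:
play_rows(
  dp=[
    [0.0,0.26,-0.01],
    [-0.02,0.26,0],
    [-0.04,0.25,0],
    [-0.07,0.25,0],
    [-0.09,0.24,0],
  ],
  rot=[
    [0,0,0.09],
    [0,0,0.09],
    [0,0,0.09],
    [0,0,0.09],
    [0,0,0.09],
  ],
  gripper=[0,0,0,0,0],
)

```text
t: 18.95
tcp_pos: [0.5518, 0.1383, 0.0048]
ee_rot: [10.2, 89.5, -57.9]
ft_force: [0.4, 0.2, -0.5]
width: -0.0003
```

```bash
python3 -c "
from h import *
st()
c=cap('side'); save(c,'side18',(200,150,360,280),5);whites(c,box=(.5,.58,.1,.2))
s=get_state();T=s['tcp_pos'];print(proj(c,T))"
```

```text
t 18.95 tcp [0.5518 0.1383 0.0048] x [ 0.005 -0.008 -1.   ] jaw ang -68.1 jz 0.009 J [-23.  43.   6. 120. -10.  18. -77.] w -0.0003 F [ 0.4  0.2 -0.5]
21 [0.545  0.1487] ang 44.4 len 0.0366
20 [0.5541 0.1446] ang 54.6 len 0.0325
(np.float64(290.07653121241674), np.float64(239.34432360622586))
```

View pics/side18.png

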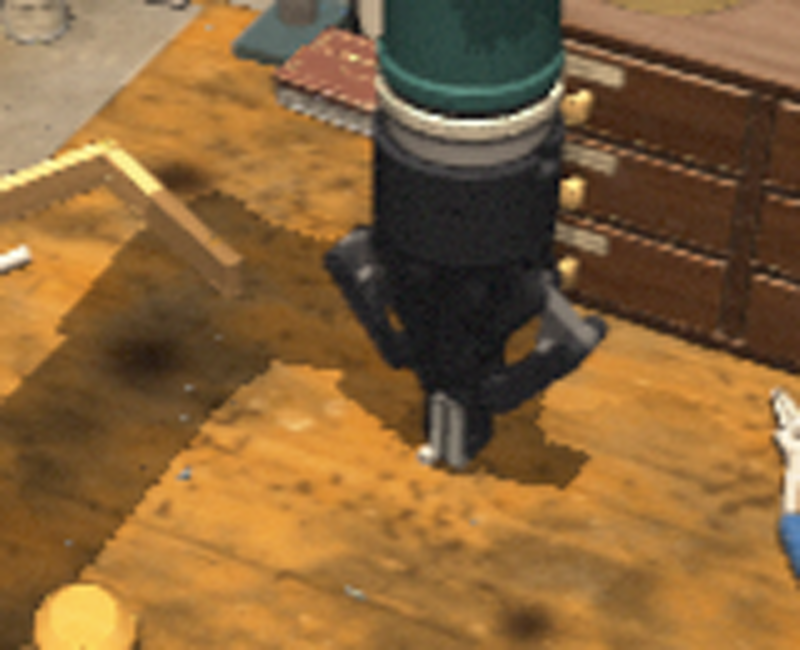

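```bash
python3 -c "
from h import *
c=load('side');print(proj(c,[.5374,.146,.005]),onz(c,284.5,240.5,.005))"
```

```text
(np.float64(283.9072950091975), np.float64(240.3425811716524)) [0.53817121 0.14486217 0.005     ]
```

Request:
play_rows(
  dp=[
    [-0.1,0.25,0],
    [-0.1,0.25,0],
    [-0.1,0.25,0],
    [-0.1,0.25,0],
    [-0.1,0.25,0],
  ],
  rot=[
    [0,0,0],
    [0,0,0],
    [0,0,0],
    [0,0,0],
    [0,0,0],
  ],
  gripper=[0,0,0,0,0],
)

```text
t: 19.5
tcp_pos: [0.5246, 0.2044, 0.0049]
ee_rot: [6.3, 89.5, -62.1]
ft_force: [-0.6, -0.9, 0.1]
width: 0.0004
```

```bash
python3 -c "
from h import *
st()
c=cap('side'); save(c,'side19',(180,140,340,270),5)
s=get_state();T=s['tcp_pos'];u=np.array([-.375,.927,0]);l=np.array([.927,.375,0]);q=T+.0125*u-.0105*l;q[2]=.005;print(proj(c,q))"
```

```text
t 19.5 tcp [0.5246 0.2044 0.0049] x [ 0.004 -0.008 -1.   ] jaw ang -68.4 jz 0.009 J [-31.  43.   6. 120. -13.  18. -82.] w 0.0004 F [-0.6 -0.9  0.1]
(np.float64(255.48905752387952), np.float64(227.83522629364464))
```

View pics/side19.png

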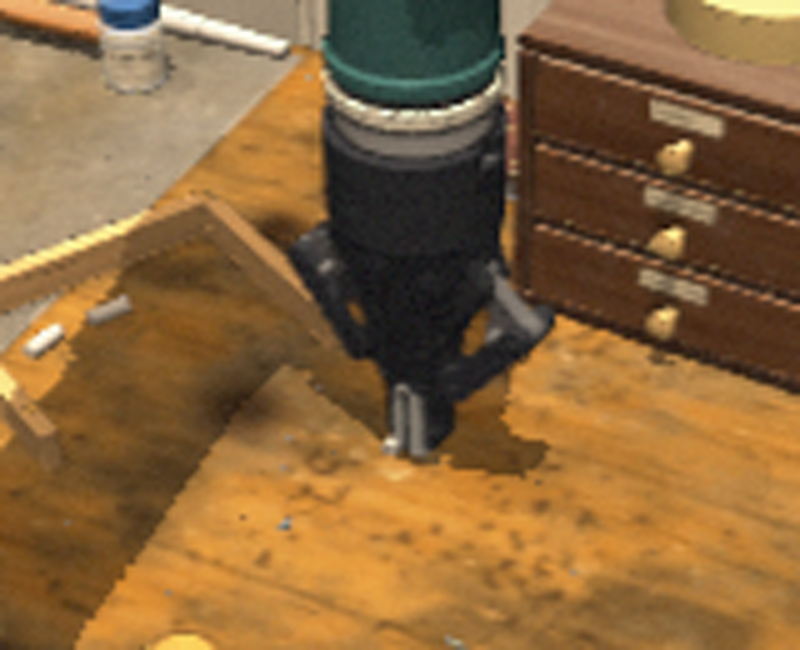

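Request:
play_rows(
  dp=[
    [0.08,-0.2,0],
    [0.1,-0.02,0],
    [-0.04,0.15,0],
    [-0.1,0.24,0],
    [-0.1,0.24,0],
  ],
  rot=[
    [0,0,0.04],
    [0,0,0.04],
    [0,0,0],
    [0,0,0],
    [0,0,0],
  ],
  gripper=[0,0,0,0,0],
)

```text
t: 20.05
tcp_pos: [0.5197, 0.2319, 0.0047]
ee_rot: [7.9, 89.6, -55.5]
ft_force: [1.3, -0.5, -1.0]
width: 0.0
```

```bash
python3 -c "
from h import *
st()
c=cap('side'); save(c,'side20',(180,140,340,270),5)
s=get_state();T=s['tcp_pos'];u=np.array([-.43,.90,0]);l=np.array([.9,.43,0]);q=T+.0125*u-.0105*l;q[2]=.005;print(proj(c,q))"
```

```text
t 20.05 tcp [0.5197 0.2319 0.0047] x [ 0.004 -0.006 -1.   ] jaw ang -63.4 jz 0.007 J [-33.  43.   6. 119. -11.  18. -81.] w 0.0 F [ 1.3 -0.5 -1. ]
(np.float64(247.19875782429457), np.float64(222.4233872185697))
```

View pics/side20.png

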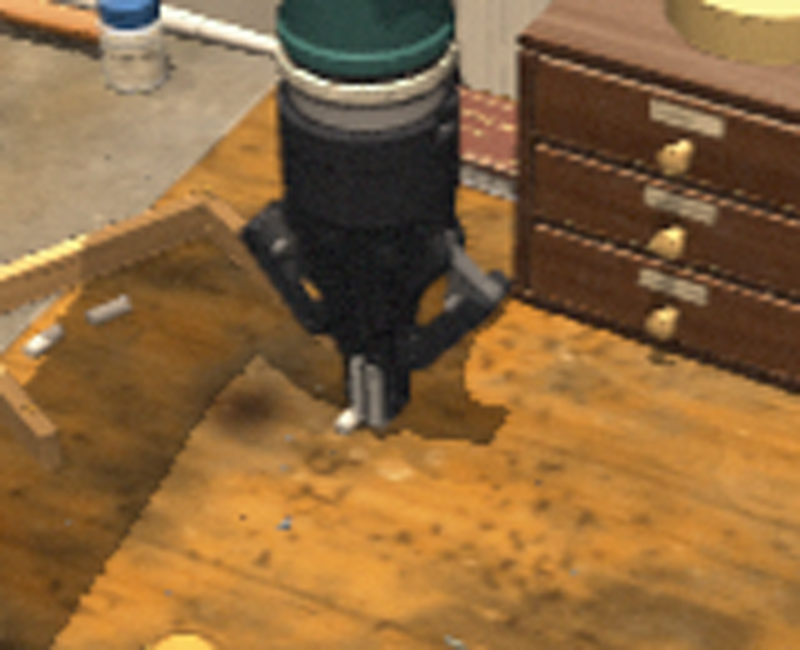

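Request:
play_rows(
  dp=[
    [0.1,-0.25,0],
    [0.2,-0.4,0.6],
    [0.1,-0.6,0.9],
    [0.0,-0.4,0.2],
    [0,0,0],
  ],
  rot=[
    [0,0,0],
    [0,0,0],
    [0,0,0],
    [0,0,0],
    [0,0,0],
  ],
  gripper=[0,0,0,0,0],
)

```text
t: 20.6
tcp_pos: [0.5368, 0.1516, 0.0897]
ee_rot: [-25.2, 89.7, -88.0]
ft_force: [1.1, -0.3, -1.2]
width: 0.0
```

```bash
python3 -c "
from h import *
st()
c=cap('side'); save(c,'side21',(180,140,340,270),5);whites(c,box=(.4,.56,.2,.4));print();c=cap('top');whites(c,box=(.4,.56,.2,.4))"
```

```text
t 20.6 tcp [0.5368 0.1516 0.0897] x [ 0.    -0.005 -1.   ] jaw ang -62.8 jz 0.005 J [-26.  34.   7. 120.  -8.  27. -76.] w 0.0 F [ 1.1 -0.3 -1.2]
68 [0.4075 0.3862] ang 20.7 len 0.0463
21 [0.4524 0.3697] ang 11.8 len 0.0226
22 [0.4158 0.3664] ang 27.2 len 0.0222
16 [0.508  0.2423] ang 27.0 len 0.0177

36 [0.5066 0.2444] ang 28.4 len 0.02
31 [0.452  0.3732] ang 0.7 len 0.0199
35 [0.4165 0.3695] ang 21.1 len 0.0209
9 [0.4001 0.2157] ang 69.2 len 0.0098
```

View pics/side21.png

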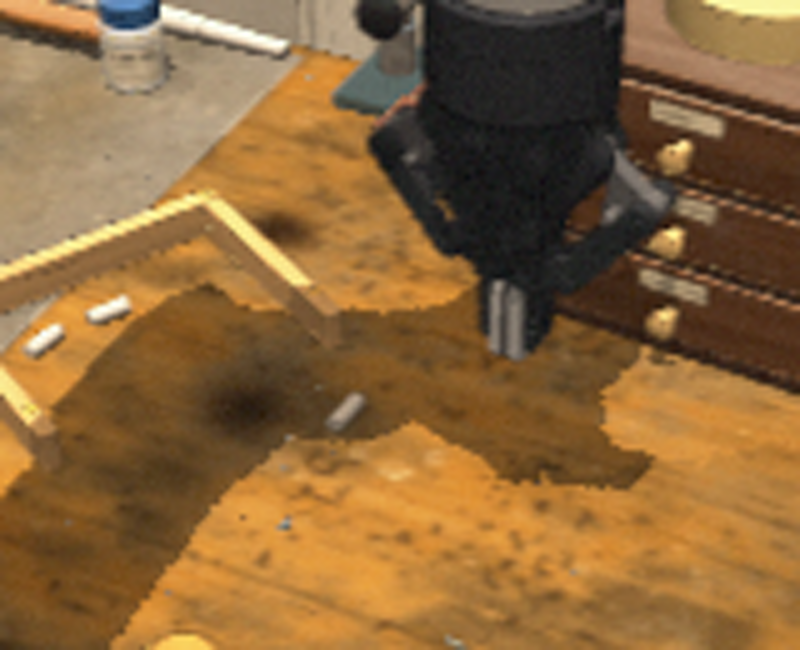

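Request:
play_rows(
  dp=[
    [-0.1,0.5,-0.4],
    [-0.1,0.5,-0.6],
    [-0.08,0.25,-0.4],
    [0,0,-0.12],
    [0,0,0],
  ],
  rot=[
    [0,0,0],
    [0,0,0],
    [0,0,0],
    [0,0,0],
    [0,0,0],
  ],
  gripper=[0,0,0,0,0],
)

```text
t: 21.2
tcp_pos: [0.5191, 0.2253, 0.0055]
ee_rot: [-101.8, 89.7, -164.1]
ft_force: [-0.0, -0.3, 0.6]
width: -0.0003
```

```bash
python3 -c "
from h import *
st()"
```

```text
t 21.2 tcp [0.5191 0.2253 0.0055] x [-0.005 -0.001 -1.   ] jaw ang -62.3 jz -0.001 J [-31.  43.   5. 120. -11.  19. -80.] w -0.0003 F [-0.  -0.3  0.6]
```

Request:
play_rows(
  dp=[
    [-0.14,0.18,-0.01],
    [-0.13,0.22,0],
    [-0.1,0.24,0],
    [-0.07,0.25,0],
    [-0.05,0.26,0],
  ],
  rot=[
    [0,0,0],
    [0,0,0],
    [0,0,-0.09],
    [0,0,-0.1],
    [0,0,-0.1],
  ],
  gripper=[0,0,0,0,0],
)

```text
t: 21.7
tcp_pos: [0.4939, 0.2828, 0.0076]
ee_rot: [-103.6, 89.8, 176.6]
ft_force: [-0.5, -0.2, -0.3]
width: -0.0001
```

```bash
python3 -c "
from h import *
st()
c=cap('side'); save(c,'side22',(140,130,300,260),5)
s=get_state();T=s['tcp_pos'];a=np.radians(102);u=np.array([np.cos(a),np.sin(a),0]);l=np.array([u[1],-u[0],0]);q=T+.0125*u-.0105*l;q[2]=.005;p=proj(c,q);print((p[0]-140)*5,(p[1]-130)*5,q)"
```

```text
t 21.7 tcp [0.4939 0.2828 0.0076] x [-0.004  0.    -1.   ] jaw ang -79.9 jz -0.001 J [-41.  43.   9. 119. -20.  20. -95.] w -0.0001 F [-0.5 -0.2 -0.3]
432.3450939339979 417.76050870945664 [0.48028687 0.29667631 0.005     ]
```

View pics/side22.png

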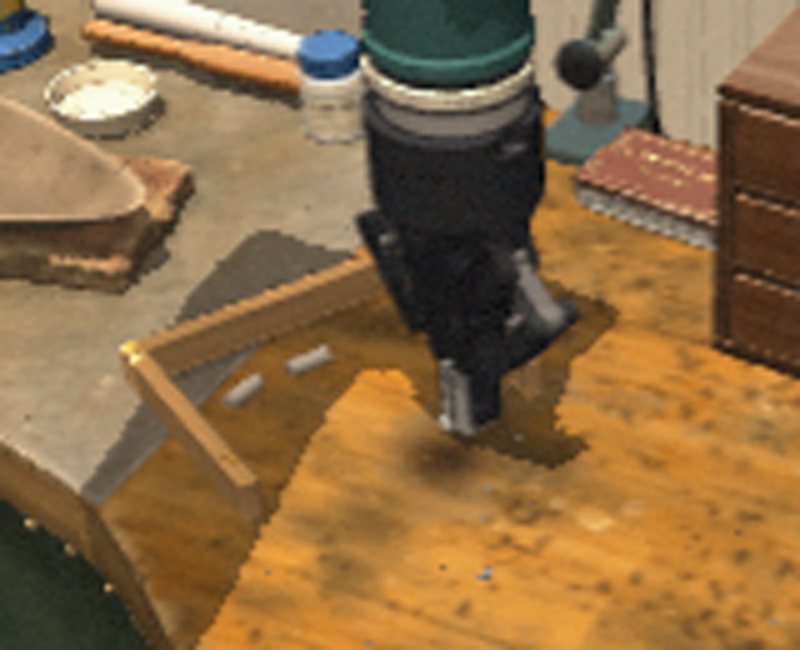

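Request:
play_rows(
  dp=[
    [0.06,-0.3,0],
    [0.06,-0.1,-0.07],
    [0,0.1,-0.02],
    [-0.02,0.25,0],
    [-0.03,0.25,0],
  ],
  rot=[
    [0,0,-0.05],
    [0,0,-0.05],
    [0,0,0],
    [0,0,0],
    [0,0,0],
  ],
  gripper=[0,0,0,0,0],
)

```text
t: 22.25
tcp_pos: [0.4983, 0.2924, 0.0048]
ee_rot: [-152.4, 89.9, 121.5]
ft_force: [-0.5, 0.1, 0.7]
width: 0.0001
```

```bash
python3 -c "
from h import *
st()
c=cap('side'); save(c,'side23',(140,130,300,260),5)
s=get_state();T=s['tcp_pos'];a=np.radians(95);u=np.array([np.cos(a),np.sin(a),0]);l=np.array([u[1],-u[0],0]);q=T+.0125*u-.0105*l;q[2]=.005;p=proj(c,q);print((p[0]-140)*5,(p[1]-130)*5,q)"
```

```text
t 22.25 tcp [0.4983 0.2924 0.0048] x [-0.001  0.002 -1.   ] jaw ang -86.1 jz -0.002 J [-42.  43.  11. 118. -22.  20. -99.] w 0.0001 F [-0.5  0.1  0.7]
431.7456443311056 401.1940457563013 [0.48624022 0.30758756 0.005     ]
```

View pics/side23.png

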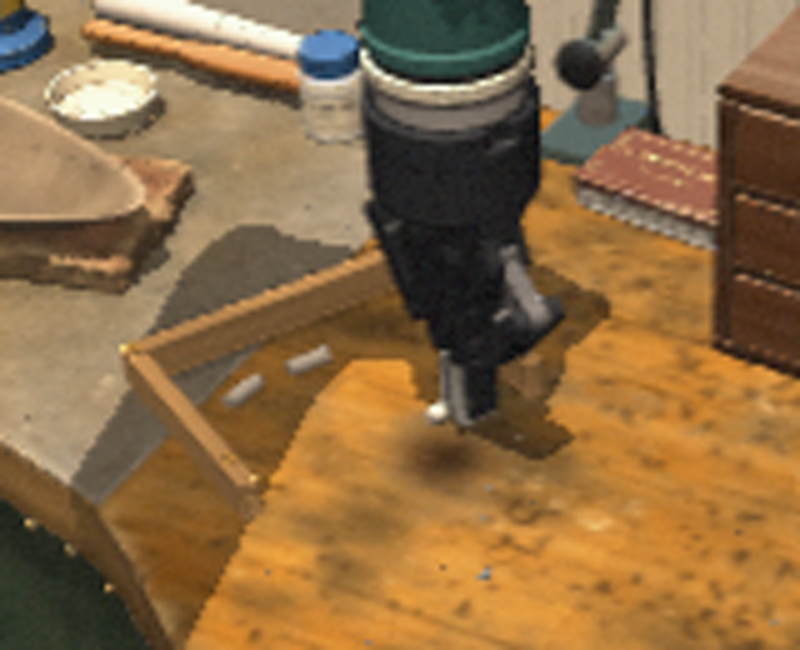

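Request:
play_rows(
  dp=[
    [-0.02,0.26,-0.01],
    [-0.02,0.26,0],
    [-0.02,0.26,0],
    [-0.02,0.22,0],
    [0,0.1,0],
  ],
  rot=[
    [0,0,0],
    [0,0,0],
    [0,0,0],
    [0,0,0],
    [0,0,0],
  ],
  gripper=[0,0,0,0,0],
)

```text
t: 22.8
tcp_pos: [0.4921, 0.359, 0.0039]
ee_rot: [-169.6, 89.7, 104.8]
ft_force: [-0.7, -0.0, 0.4]
width: -0.0006
```

Request:
play_rows(
  dp=[
    [0,-0.3,0],
    [0,-0.5,0.6],
    [0,-0.8,0.9],
    [0,-0.9,0.8],
    [0,-0.9,0.5],
  ],
  rot=[
    [0,0,0],
    [0,0,0],
    [0,0,0],
    [0,0,0],
    [0,0,0],
  ],
  gripper=[0,0,0,0,0],
)

```text
t: 23.3
tcp_pos: [0.4881, 0.2044, 0.1279]
ee_rot: [-119.7, 89.5, 155.3]
ft_force: [0.9, -0.9, 0.1]
width: 0.0001
```

Request:
play_rows(
  dp=[
    [0,-0.8,0.5],
    [0,-0.8,0],
    [0,-0.5,0],
    [0,0,0],
    [0,0,0],
  ],
  rot=[
    [0,0,0],
    [0,0,0],
    [0,0,0],
    [0,0,0],
    [0,0,0],
  ],
  gripper=[0,0,0,0,0],
)

```text
t: 23.8
tcp_pos: [0.4851, 0.0786, 0.1581]
ee_rot: [-100.4, 89.8, 173.4]
ft_force: [0.4, -0.3, 0.6]
width: 0.0002
```

```bash
python3 -c "
from h import *
st()
c=cap('side'); save(c,'side24',(120,130,380,330),3);whites(c,box=(.4,.52,.25,.41));print();c=cap('top');whites(c,box=(.4,.52,.25,.41));save(c,'top24',(120,130,420,300),2.6)"
```

```text
t 23.8 tcp [0.4851 0.0786 0.1581] x [-0.004  0.    -1.   ] jaw ang -86.3 jz -0.001 J [-28.  25.  18. 126. -15.  31. -85.] w 0.0002 F [ 0.4 -0.3  0.6]
22 [0.4833 0.3685] ang 0.7 len 0.022
67 [0.4076 0.386 ] ang 21.1 len 0.0464
21 [0.4524 0.3697] ang 11.8 len 0.0226
23 [0.4159 0.3662] ang 26.9 len 0.0222

35 [0.4829 0.3713] ang 10.7 len 0.0205
29 [0.4526 0.3729] ang 4.5 len 0.02
35 [0.4165 0.3695] ang 21.1 len 0.0209
```

View pics/side24.png

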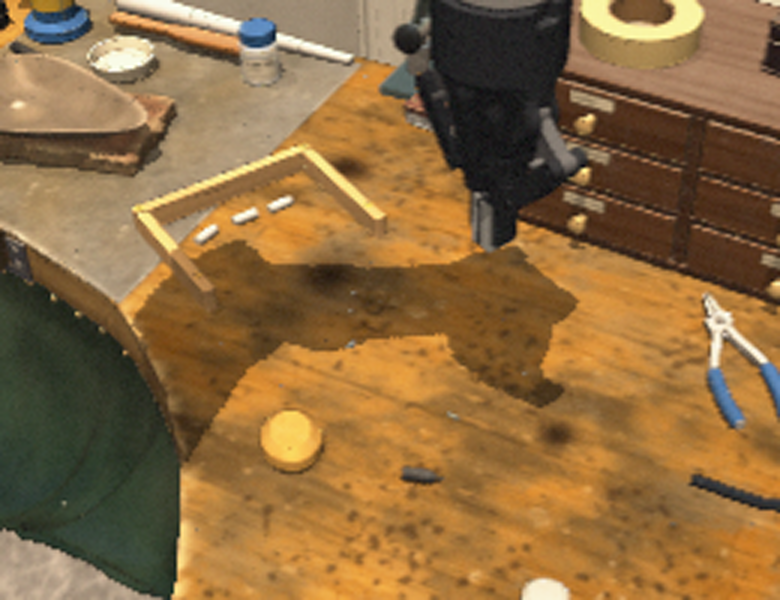

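View pics/top24.png

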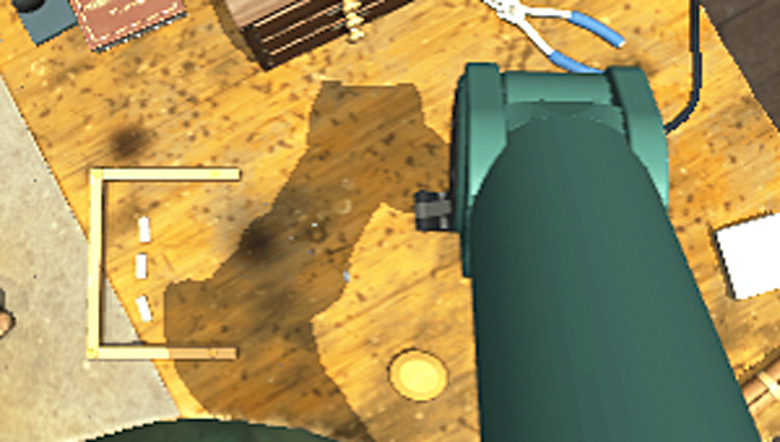

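All three dowels lie in a row inside the fence, at (207,233), (245,216) and (281,203) in the side crop. The wax and the point look unmoved. I compare the bystanders with the first side picture, then hand in.

```bash
python3 -c "
from h import *
c=load('side'); a=cv2.imread('pics/side0.png'); b=cv2.resize(cv2.cvtColor(c['frame'],cv2.COLOR_RGB2BGR),(a.shape[1],a.shape[0]))
d=cv2.absdiff(a,b).max(2)
for n,(u,v,r) in dict(point=(364,403,16),wax=(304,388,22),cone=(421,467,24),pliers=(515,350,40)).items(): print(n,np.percentile(d[v-r:v+r,u-r:u+r],[50,95,100]))
from cell import close_job
print(close_job())"
```

```text
point [13. 17. 20.]
wax [13. 17. 25.]
cone [ 4. 14. 20.]
pliers [11. 17. 29.]
the job is handed in; nothing more can be done
None
```

The three dowels are in the fence and the job is handed in at about 24 s. I pushed each one with closed fingers. In the last pictures they lie in a row at about (0.416, 0.368), (0.452, 0.371) and (0.483, 0.370) m. That is roughly 80 mm past the mouth and about 30 mm short of the back wall, and the two cameras agree to within about 3 mm. The arm was lifted clear before I handed in.

**Bystanders:** Compared with the first side picture, the rubber point, wax, cone and pliers show no sign of having moved.

**What went wrong on the way:**
- **Bench contact:** When I came down behind the second dowel, the closed fingertips pressed on the empty bench with up to 96 N for a moment. This is under the 120 N wrist limit. Two later touches, one on a descent and one during a push, read about 36 N and 16 N.
- **Slipped dowel:** The second dowel slid off the side of the fingers once. I squared it up with more pushes and then took it in.
- **High pushes:** During a few pushes the fingertips rose to about 7.5 mm, close to the top of the 8 mm dowels. Each time I backed off and lowered, and the pictures after each lift show the dowels pushed, not ridden over.

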